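# Load the vacuum pods and lock the vacuum valve at its setting

### The job

Shut the vacuum valve (blue lever). With it shut, clear the tape measure off the pods into the black tool tray and lay every wooden drawer front flat on a vacuum pod of its own, centred over the pod's black gasket frame and lengthwise along it. Then open the valve until the eye of the lever stands over the hole of the yellow index plate, and push the red-headed lock pin fully down through both to lock that opening; leave the other things on the table where they are.

Things in the scene. Friction and masses are not known exactly. Their poses are not given: they have to be found in the camera images.
- valve: Brass ball valve on a grey base plate 70x150 mm, bolted to the table. Origin at the table under the stem, z up. The stem (turning axis) is vertical through the origin; the pipe runs along y at 45 mm height (top at 62 mm, brass body up to 72 mm).
- lever (a joint): Opening of the valve in rad: 0 = shut (stop; the lever points to the valve's -x), it grows counterclockwise seen from above, up to 1.6 (lever points to the valve's -y). So the lever points from the stem at heading (valve yaw + pi + joint). It turns with about 0.25 N m of friction and stays where it is left.
- lever_grip (a point): Middle of the lever's blue grip, 122 mm out from the stem, 108 mm above the table. x points out along the lever, z up. The grip is 64 mm long, 16 mm wide and 16 mm high (100 to 116 mm above the table), nothing below it nearer than the pipe; fingers can straddle it from above.
- lever_eye (a point): Centre of the 14 mm hole through the lever's eye, at the eye's upper face, 55 mm out from the stem, 111 mm above the table. The eye is a steel plate 34x34x6 mm. x points out along the lever, z up.
- plate_hole (a point): Centre of the 14 mm hole in the index plate, at its upper face, 91 mm above the table, 55 mm from the stem. The index plate is a fixed yellow arm (36x44x6 mm round the hole, small red pointer at its end) on the stem, 14 mm below the lever; it stands at another angle each time and shows the wanted opening. x points out from the stem, z up. When the lever is set, lever_eye stands right above plate_hole.
- lock_pin: Lock pin, steel shaft 9 mm thick and 36 mm long with a pointed tip, under a red round head 22 mm thick and 44 mm high (with black rings); whole length 80 mm. Origin at the tip, z along the pin towards the head. It stands in the pin block with its head resting on the block's top. Fully home, the head rests on the lever's eye and the tip is 16 mm below the index plate's upper face.
- pin_block: Dark wooden block 60x60x60 mm fixed to the table, with a 13 mm hole in the middle of its top that holds the lock pin. Origin in the middle of its underside.
- pod_1: Vacuum pod: aluminium plate with a black rubber gasket frame in its middle (frame about 37 by 99 mm), 120 mm (x) by 130 mm (y, the long side, along which the frame runs) by 6 mm high, fixed to the table. Origin in the middle of its underside.
- pod_2: A vacuum pod like pod_1; the tape measure stands on this one at the start.
- pod_3: A vacuum pod like pod_1.
- panel_1: Small wooden drawer front, 110 mm (x) by 42 mm (y) by 20 mm thick, lying flat on the table at the start. Origin in the middle of its underside, z up. Two or three of the panels are present.
- panel_2: A drawer front like panel_1; may be absent.
- panel_3: A drawer front like panel_1; may be absent.
- tape_measure: Yellow pocket tape measure standing upright, 38 mm wide (x), 90 mm long (y), 66 mm high, 0.24 kg. Origin on its underside; its case reaches from 31 mm behind it (-y) to 45 mm ahead of it (+y), the tape's hook a little farther.
- tool_tray: Black open tray 150 mm (x) by 110 mm (y), walls 30 mm high and 5 mm thick, floor 5 mm thick, fixed to the table. Origin in the middle of its underside.
- masking_tape: Roll of masking tape, 110 mm across, 24 mm high, a bystander at the left.
- sanding_block: Cork sanding block 64x108x35 mm, a bystander at the back.
- hold_down_1: Steel hold-down strap with a wing bolt, 34x130x46 mm, a bystander at the back left.

How it is judged (in metres and radians):
On the way, in this order (a step that is already met when the one before it is completed fails the run):
1. the valve is shut (value of joint lever below 0.08 rad), for 0.2 s.
2. with the valve shut, the tape measure is in the tool tray and every panel lies centred and square on a pod (value of joint lever below 0.08 rad and x of tape_measure in the frame of tool_tray between -0.07 and 0.07 m and y of tape_measure in the frame of tool_tray between -0.05 and 0.05 m and contact force between tape_measure and tool_tray above 0.3 N and linear speed of each of tape_measure, panel_1, panel_2, panel_3 below 0.03 m/s and angle between each of panel_1, panel_2, panel_3's own z axis and vertical below 0.06 rad and ((horizontal distance between panel_1 and pod_1 below 0.015 m and angle between the x axis of panel_1 and the y axis of pod_1, either way round below 0.12 rad and z of panel_1 in the frame of pod_1 below 0.01 m) or (horizontal distance between panel_1 and pod_2 below 0.015 m and angle between the x axis of panel_1 and the y axis of pod_2, either way round below 0.12 rad and z of panel_1 in the frame of pod_2 below 0.01 m) or (horizontal distance between panel_1 and pod_3 below 0.015 m and angle between the x axis of panel_1 and the y axis of pod_3, either way round below 0.12 rad and z of panel_1 in the frame of pod_3 below 0.01 m)) and ((horizontal distance between panel_2 and pod_1 below 0.015 m and angle between the x axis of panel_2 and the y axis of pod_1, either way round below 0.12 rad and z of panel_2 in the frame of pod_1 below 0.01 m) or (horizontal distance between panel_2 and pod_2 below 0.015 m and angle between the x axis of panel_2 and the y axis of pod_2, either way round below 0.12 rad and z of panel_2 in the frame of pod_2 below 0.01 m) or (horizontal distance between panel_2 and pod_3 below 0.015 m and angle between the x axis of panel_2 and the y axis of pod_3, either way round below 0.12 rad and z of panel_2 in the frame of pod_3 below 0.01 m)) and ((horizontal distance between panel_3 and pod_1 below 0.015 m and angle between the x axis of panel_3 and the y axis of pod_1, either way round below 0.12 rad and z of panel_3 in the frame of pod_1 below 0.01 m) or (horizontal distance between panel_3 and pod_2 below 0.015 m and angle between the x axis of panel_3 and the y axis of pod_2, either way round below 0.12 rad and z of panel_3 in the frame of pod_2 below 0.01 m) or (horizontal distance between panel_3 and pod_3 below 0.015 m and angle between the x axis of panel_3 and the y axis of pod_3, either way round below 0.12 rad and z of panel_3 in the frame of pod_3 below 0.01 m))), for 0.2 s.
3. the valve is opened to the index plate's setting (angle between the x axis of lever_eye and the x axis of plate_hole, either way round below 0.08 rad), for 0.2 s.
4. the lock pin is down through the lever's eye and the index plate (angle between the x axis of lever_eye and the x axis of plate_hole, either way round below 0.08 rad and horizontal distance between lock_pin and plate_hole below 0.007 m and z of lock_pin in the frame of plate_hole below -0.011 m and angle between lock_pin's own z axis and vertical below 0.2 rad and linear speed of lock_pin below 0.03 m/s), for 0.2 s.
At the end, for the whole second after the job is handed in: Every panel flat on its own pod (centre within 15 mm, long sides within 0.12 rad); tape measure in the tray; lever within 0.08 rad of the index plate; pin through both holes, tip 11 mm or more below the plate's upper face, within 7 mm of the hole's axis and 0.2 rad of upright; all at rest (all of step 4 and angle between each of panel_1, panel_2, panel_3's own z axis and vertical below 0.06 rad and linear speed of each of panel_1, panel_2, panel_3, tape_measure below 0.03 m/s and ((horizontal distance between panel_1 and pod_1 below 0.015 m and angle between the x axis of panel_1 and the y axis of pod_1, either way round below 0.12 rad and z of panel_1 in the frame of pod_1 below 0.01 m) or (horizontal distance between panel_1 and pod_2 below 0.015 m and angle between the x axis of panel_1 and the y axis of pod_2, either way round below 0.12 rad and z of panel_1 in the frame of pod_2 below 0.01 m) or (horizontal distance between panel_1 and pod_3 below 0.015 m and angle between the x axis of panel_1 and the y axis of pod_3, either way round below 0.12 rad and z of panel_1 in the frame of pod_3 below 0.01 m)) and ((horizontal distance between panel_2 and pod_1 below 0.015 m and angle between the x axis of panel_2 and the y axis of pod_1, either way round below 0.12 rad and z of panel_2 in the frame of pod_1 below 0.01 m) or (horizontal distance between panel_2 and pod_2 below 0.015 m and angle between the x axis of panel_2 and the y axis of pod_2, either way round below 0.12 rad and z of panel_2 in the frame of pod_2 below 0.01 m) or (horizontal distance between panel_2 and pod_3 below 0.015 m and angle between the x axis of panel_2 and the y axis of pod_3, either way round below 0.12 rad and z of panel_2 in the frame of pod_3 below 0.01 m)) and ((horizontal distance between panel_3 and pod_1 below 0.015 m and angle between the x axis of panel_3 and the y axis of pod_1, either way round below 0.12 rad and z of panel_3 in the frame of pod_1 below 0.01 m) or (horizontal distance between panel_3 and pod_2 below 0.015 m and angle between the x axis of panel_3 and the y axis of pod_2, either way round below 0.12 rad and z of panel_3 in the frame of pod_2 below 0.01 m) or (horizontal distance between panel_3 and pod_3 below 0.015 m and angle between the x axis of panel_3 and the y axis of pod_3, either way round below 0.12 rad and z of panel_3 in the frame of pod_3 below 0.01 m)) and x of tape_measure in the frame of tool_tray between -0.07 and 0.07 m and y of tape_measure in the frame of tool_tray between -0.05 and 0.05 m and contact force between tape_measure and tool_tray above 0.3 N and velocity of joint lever between -0.05 and 0.05 rad/s); the robot touches nothing.
It fails at once if the masking tape is moved by more than 4 cm (distance of masking_tape from where it was at the start of the episode above 0.04 m).
It fails at once if the sanding block is moved by more than 4 cm (distance of sanding_block from where it was at the start of the episode above 0.04 m).
It fails at once if the hold down is moved by more than 4 cm (distance of hold_down_1 from where it was at the start of the episode above 0.04 m).
Of panel_1, panel_2, panel_3 only 2 to 3 are there at a start; the rules pass over those that are not, and their reading is None.
At some moment in a run one of panel_2 may be knocked a few centimetres aside while the robot is not near it.
It also fails if it takes over 200 s, if anything falls off the work surface, if the arm or the gripper's body presses on something with over 40 N, if the wrist force passes 120 N, or if a joint passes its speed limit or range.

### The arm

A 6-joint arm with a two-finger parallel gripper is mounted at the origin on a cart in front of the work surface, level with it; the furniture and walls round the work are solid. World frame = base frame: x ahead of the robot, y to its left, z up, the work surface at z = 0. Lengths are in mm, angles in rad, forces in N, time in s.
With the tool pointing down it reaches from about 325 to 900 mm from the base axis. Payload 3.5 kg.
Tool frame: the origin (TCP) lies midway between the tips of the shut fingers; the grasp point (between the pads) lies 19 mm behind it; z points along the fingers, y is the line along which they close (so a half turn about z gives the same grasp; the last joint's range is limited). The gripper opens to 85 mm and grips with 20 to 120 N. Pads are 22 mm wide; open, the fingers measure 114 mm over their backs; the gripper's body (76 mm by 85 mm) begins 54 mm behind the grasp point. The pads swing forward as they close: fully open they stand 13 mm farther back than shut.
Start: joints at [-1.25, 0.276, -0.026, 1.268, 0, 1.467], TCP at [257.005, -569.711, 231.313] pointing down, gripper open.
Joint ranges: [-3.12, 3.12], [-0.85, 1.88], [-1.08, 1.24], [-1.95, 2.15], [-1.57, 1.53], [-3.14, 3.14]. Speed limits (rad/s): [2.57, 2.57, 3.14, 3.14, 3.14, 3.14].

### API

Orientations are given as [roll, pitch, yaw] about the fixed x, y, z axes, in that order (R = Rz(yaw) Ry(pitch) Rx(roll)).
In Python, from rig import * gives the robot as it stands. The module is installed in compiled form; this text tells all that it offers.
- The arm moves only by the tool arm_command, never from a script. Its argument "moves" is a list of rows, each an object of numbers: "fingers": the opening, from -1 (shut) to 1 (fully open), so that 0 is half open; "tx", "ty", "tz": the shift along the tool's x, y, z in units of 25 mm (1.0 is 25 mm); "spin": the turn about the tool's z in units of 6 degrees (1.0 is 6 degrees). In form: [{"fingers": .., "tx": .., "ty": .., "tz": .., "spin": ..}, ...]. A call has 1 to 20 rows; each row shifts and turns the commanded pose from where the row before left it, along the tool's axes as they then stand; what a row does not reach is not made up. A row lasts 1/8 s, in which the tool goes at most 62.5 mm and 10.7 degrees, less where a joint would pass 70% of its speed; a pose out of reach is approached as far as the arm can. A call is refused whole if a number of a shift passes 1 or a number of a turn 1, either way. A call with a gripper value outside its range is refused whole. The fingers move at their own pace and stop on an object; "force" is the grip in N (left out, the last holds). Time passes only in rows, so rows that do not move let the fingers close. It gives the time, the measured TCP pose, the force, the opening and the grip force at its end, in the units of the state.
- read_state(): the state, without advancing time (a new reading comes with each control period).
- camera(name): name is "scene" or "top" or "wrist"; returns a dict with "pixels" (384x512x3 uint8, blue, green, red), "z_map" (384x512 float32, mm along the optical axis (not along the pixel's ray), 0 where there is no reading), "intrinsics" (3x3 intrinsics, pixels), "R" (3x3) and "t" (3): a world point X has camera coordinates R X + t; the wrist camera has in their place "mount" (4x4, takes a point from camera to tool coordinates, whose origin is the TCP and whose axes are the flange's). Camera axes: x right, y down, z forward; pixel columns grow to the right and rows downward; lengths in mm; the calibration is good to about 2 mm. A picture is of the moment at which its call begins: read the wrist's pose just before it.
- job_done(): hands the job in; it is judged then, once.
Trained networks look in the newest picture that a camera, given by its name, has taken for a name from the list of things; names that differ only in an ending like _2 or _b are one class to them, and where a whole thing is asked for, a point or a joint stands for the part that bears it (a point fixed in the world has none). Each returns a list of dicts, best first, with "conf" (0 to 1); they miss things now and then, are a little off and sometimes report something else, mostly with a low value. They report only what shows in the picture. A call takes as long as a camera call.
- look_for(camera, target): "point" ([row, column] in pixels, amid what is visible of it).
- masks_of(camera, target): "mask" (384x512 bool, what is visible of it) and "point" ([row, column] in pixels, amid what is visible of it).
- place_of(camera, target): "point" ([row, column] in pixels: a listed point, or the origin of a listed thing).
The state is a dict: "time_s": time; "q": joint angles; "dq": joint speeds; "joint_torque": joint torques, N m; "position": TCP position; "orientation": TCP orientation; "wrist_force": force on the tool from outside, world axes, zero at the start; "ft_torque": the same for the moment, N m; "width": finger opening in mm; "grasp_force": force on a finger pad.
Only numpy, scipy, OpenCV 4.12 (cv2) and the standard library are available. Lean on these libraries where they do the work, as an engineer would, in place of code of your own. Each camera call takes 0.05 s, during which the arm holds its last target. There are 200 camera calls.

## Working session

There is one attempt and no reset: what is moved stays moved. The work goes in short steps, Python scripts to look and compute and a tool call to move; the robot and the scene stay as the last step left them, time stands still between calls to the robot, and variables do not carry over. Pictures are saved under pics/ and viewed, at most 14 in all, crops included, and the job is handed in when it is done.

Besides the shell and the picture viewer there is one more tool, called as name([rows], argument=value, ...), one row to a line, values as JSON. arm_command: Moves the arm, as the interface text tells. Its arguments: {"type":"object","properties":{"moves":{"type":"array"},"force":{"type":"number"}},"required":["moves"]}

```bash
mkdir -p pics
cat > h.py <<'E'
from rig import *
import numpy as np, cv2
from scipy.spatial.transform import Rotation as Ro
def cam(n):
    s=read_state(); c=camera(n); c['s']=s; c['n']=n
    if n=='wrist':
        T=np.eye(4); T[:3,:3]=Ro.from_euler('xyz',s['orientation']).as_matrix(); T[:3,3]=s['position']
        M=T@np.array(c['mount']); c['Rw'],c['tw']=M[:3,:3],M[:3,3]
    else:
        R=np.array(c['R']); c['Rw'],c['tw']=R.T,-R.T@np.array(c['t'])
    return c
def ray(c,pt,z):
    "world point of pixel (row,col) on plane z"
    d=c['Rw']@np.linalg.solve(np.array(c['intrinsics']),[pt[1],pt[0],1.]); return c['tw']+d*(z-c['tw'][2])/d[2]
def cloud(c):
    K=np.array(c['intrinsics']); z=c['z_map']; v,u=np.mgrid[:z.shape[0],:z.shape[1]]
    p=np.stack([(u-K[0,2])/K[0,0]*z,(v-K[1,2])/K[1,1]*z,z],-1); P=p@c['Rw'].T+c['tw']; P[z<=0]=np.nan; return P
def rect(P):
    "centre, long-side heading, size of a set of xy points"
    (x,y),(w,h),a=cv2.minAreaRect(P[:,:2].astype(np.float32)); a=np.radians(a)
    if h>w: a+=np.pi/2; w,h=h,w
    return np.round([x,y],1),round(float((a+np.pi/2)%np.pi-np.pi/2),3),np.round([w,h],1)
def save(c,name): cv2.imwrite('pics/'+name,c['pixels'])
E
python3 - <<'E'
from h import *
print(read_state())
for n in('scene','top'):
    c=cam(n); save(c,n+'0.png'); P=cloud(c); print(n,c['tw'].round(),np.array(c['intrinsics']).tolist())
    for t in['valve','lever','pod_1','panel_1','tape_measure','tool_tray','lock_pin','pin_block','masking_tape','sanding_block','hold_down_1']:
        for m in masks_of(n,t):
            if m['conf']<.3: continue
            Q=P[m['mask']]; Q=Q[~np.isnan(Q[:,0])]
            print(t,round(m['conf'],2),np.round(m['point']), *(rect(Q) if len(Q)>3 else []), np.percentile(Q[:,2],[5,50,95]).round() if len(Q) else '')
    for t in['lever_grip','lever_eye','plate_hole','lock_pin','valve','tape_measure']:
        print(t,[(round(m['conf'],2),np.round(m['point'],1).tolist()) for m in place_of(n,t)])
E
```

```text
{'time_s': 0.0, 'q': array([-1.25038001e+00,  2.77177643e-01, -2.78840916e-02,  1.26799577e+00,
       -3.82885482e-05,  1.46741498e+00]), 'dq': array([-0.00011305,  0.00012246, -0.0011278 ,  0.00025919,  0.00072798,
        0.00010905]), 'joint_torque': array([ 1.22734091e-03, -4.45505691e+01,  2.95205891e+01,  1.63582462e-02,
        1.08221229e-05, -6.96606676e-06]), 'position': array([ 256.76075035, -568.9704197 ,  230.13046565]), 'orientation': array([-3.13933960e+00, -1.95262698e-04,  4.23797494e-01]), 'wrist_force': array([ 0.29823927, -0.06175918,  0.46210477]), 'ft_torque': array([-0.01967087, -0.03336397, -0.03371586]), 'grasp_force': 0.0, 'width': 85.67914307362143}
scene [-148.  583.  749.] [[388.75765298989296, 0.0, 259.02966222826717], [0.0, 388.75765298989296, 193.1417499670375], [0.0, 0.0, 1.0]]
valve 0.68 [257. 207.] [524.9 249.7] -1.434 [326.1 153.1] [  4.  52. 115.]
lever 0.75 [223. 222.] [530.3 223.3] 1.343 [166.8 162.8] [102. 110. 122.]
pod_1 0.9 [192. 294.] [595.  -71.4] -1.567 [139.9 118.3] [1. 4. 7.]
pod_1 0.87 [170. 327.] [ 606.5 -234.2] -1.435 [132.9 123.1] 
[... 1600 characters left out ...]
68 [183. 258.] [621.5 116.1] 1.445 [128.8 122.5] [1. 5. 9.]
lock_pin 0.46 [177. 192.] [602.4 311.5] 1.442 [31.2 21.3] [ 68. 101. 106.]
pin_block 0.72 [184. 196.] [602.1 306.2] 0.01 [61.6 59.6] [20. 58. 62.]
masking_tape 0.78 [175. 143.] [603.7 451.8] -1.562 [107.1 106.9] [ 2. 22. 26.]
sanding_block 0.63 [140. 268.] [766.6  64.6] -1.491 [104.8  77.3] [13. 32. 36.]
hold_down_1 0.65 [146. 214.] [737.1 254.8] 1.468 [133.2  39.7] [-1. 10. 28.]
lever_grip [(0.79, [218.5, 232.2]), (0.36, [226.8, 300.3])]
lever_eye [(0.61, [220.0, 206.6])]
plate_hole [(0.77, [234.3, 198.8])]
lock_pin [(0.37, [185.7, 195.4])]
valve [(0.64, [222.1, 197.0]), (0.45, [181.5, 312.4])]
tape_measure [(0.81, [180.8, 311.4])]
```

```bash
python3 -c "
import cv2;cv2.imwrite('pics/top0b.png',cv2.resize(cv2.imread('pics/top0.png')[80:290,90:430],None,fx=2.3,fy=2.3,interpolation=cv2.INTER_CUBIC))"
```

```text
(no output)
```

View pics/top0b.png

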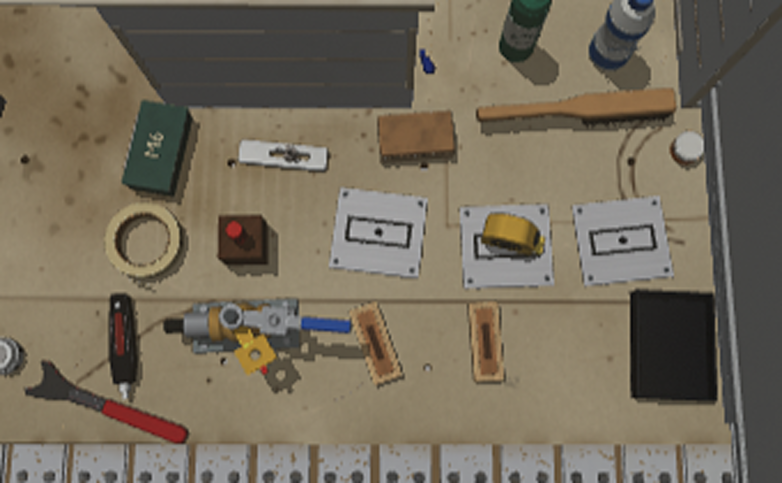

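View pics/scene0.png

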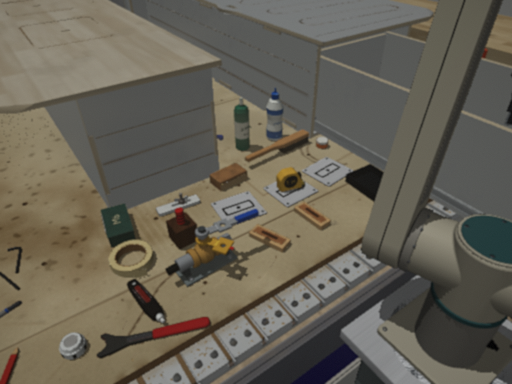

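The top view shows two panels (about full-frame rows 229/228, cols 254 and 302). The tape measure is on the middle pod (row 181, col 313), and the tray is at the right (230, 382). The lever points right (-y), the yellow plate points down-right (232, 200), and the pin block is at (184, 196).

```bash
cat >> h.py <<'E'
def go(x,y,z,yaw,st=None,half=True):
    "units needed: spin first, then shifts in the turned tool axes"
    s=st or read_state(); p=np.array(s['position']); y0=s['orientation'][2]
    d=(yaw-y0+np.pi)%(2*np.pi)-np.pi
    if half: d=(d+np.pi/2)%np.pi-np.pi/2
    Y=y0+d; e=np.array([x,y,z])-p
    u=[e[0]*np.cos(Y)+e[1]*np.sin(Y), e[0]*np.sin(Y)-e[1]*np.cos(Y), -e[2]]
    print('spin',round(-np.degrees(d)/6,2),'t',np.round(np.array(u)/25,2),'yaw',round(Y,3),'q6now',round(s['q'][5],2))
E
python3 - <<'E'
from h import *
c=cam('top');P=cloud(c)
g=ray(c,[218.5,232.2],112);e=ray(c,[220,206.6],111);h=ray(c,[234.3,198.8],91);v=ray(c,[222.1,197],0)
print('grip',g,'eye',e,'hole',h,'valve',v)
a=np.arctan2(*(g-e)[1::-1]);print('lever head',a, 'stem',e[:2]-55*np.array([np.cos(a),np.sin(a)]), g[:2]-122*np.array([np.cos(a),np.sin(a)]))
# objects by height above table
print('tray');
for nm,(r0,r1,c0,c1),(z0,z1) in [('panelA',(205,255,240,270),(12,26)),('panelB',(205,255,285,315),(12,26)),('tape',(160,200,290,335),(40,80)),('tray',(195,265,355,410),(22,40)),('pod2',(160,215,285,335),(3,11)),('pod3',(160,215,335,390),(3,11)),('pod1',(155,205,225,280),(3,11)),('pin',(165,200,180,215),(80,120))]:
    Q=P[r0:r1,c0:c1].reshape(-1,3);Q=Q[(Q[:,2]>z0)&(Q[:,2]<z1)];print(nm,len(Q),*rect(Q),np.median(Q,0).round(1))
go(484,180,250,-1.6)
E
```

```text
grip [480.61497522 179.32851133 112.        ] eye [476.13626041 255.06472357 111.        ] hole [435.40688234 279.988234    91.        ] valve [481.11902992 302.37624197   0.        ]
lever head -1.5117294041326994 stem [472.88946839 309.96880668] [473.41300019 301.11575022]
tray
panelA 443 [460.1 120.3] 0.342 [110.1  41.8] [457.9 119.4  17.7]
panelB 450 [462.3 -34.9] 0.054 [110.   42.2] [461.1 -34.2  17.7]
tape 296 [611.4 -69.7] 1.307 [76.1 38.6] [608.6 -66.   65.4]
tray 369 [ 454.5 -296.2] 0.046 [217.2 123.8] [ 457.2 -330.1   29. ]
pod2 889 [602.6 -67.2] 0.002 [176.6 164.5] [584.1 -61.2   5.5]
pod3 1324 [ 599.4 -243.6] -0.022 [185.2 180.1] [ 601.1 -240.6    5.4]
pod1 1172 [624.4 123. ] -1.57 [180.5 167.5] [620.6 117.1   5.4]
pin 53 [602.2 306.6] -0.527 [21.1 20.2] [599.6 305.  102.2]
spin -10.67 t [30.24  8.2  -0.75] yaw 1.542 q6now 1.47
```

arm_command([
  {"spin":-1,"tz":-1},
  {"spin":-1,"tz":-1},
  {"spin":-1,"tz":-1},
  {"spin":-1},
  {"spin":-1},
  {"spin":-1},
  {"spin":-1},
  {"spin":-1},
  {"spin":-1},
  {"spin":-1},
  {"spin":-1},
  {"spin":-1},
  {"spin":-1},
  {"spin":-1},
  {"spin":-1},
  {"spin":-1},
  {"spin":-1},
  {"spin":-1},
  {"spin":-1},
  {"spin":-1},
])

```text
schema error: expected keys fingers, tx, ty, tz, spin
```

arm_command([
  {"spin":-1},
  {"spin":-1},
  {"spin":-1},
  {"spin":-1},
  {"spin":-1},
  {"spin":-1},
  {"spin":-1},
  {"spin":-1},
  {"spin":-1},
  {"spin":-1},
  {"spin":-1},
  {"spin":-1},
  {"spin":-1},
  {"spin":-1},
  {"spin":-1},
  {"spin":-1},
  {"spin":-1},
  {"spin":-1},
  {"spin":-1},
  {"spin":-1},
])

```text
schema error: expected keys fingers, tx, ty, tz, spin
```

arm_command([
  {"tx":-1,"ty":-0.3},
  {"tx":-1,"ty":-0.3},
  {"tx":-1,"ty":-0.3},
  {"tx":-1,"ty":-0.3},
  {"tx":-1,"ty":-0.3},
  {"tx":-1,"ty":-0.3},
  {"tx":-1,"ty":-0.3},
  {"tx":-1,"ty":-0.3},
  {"tx":-1,"ty":-0.3},
  {"tx":-1,"ty":-0.3},
  {"tx":-1,"ty":-0.3},
  {"tx":-1,"ty":-0.3},
  {"tx":-1,"ty":-0.3},
  {"tx":-1,"ty":-0.3},
  {"tx":-1,"ty":-0.3},
  {"tx":-1,"ty":-0.3},
  {"tx":-1,"ty":-0.3},
  {"tx":-1,"ty":-0.3},
  {"tx":-1,"ty":-0.3},
  {"tx":-1},
])

```text
schema error: expected keys fingers, tx, ty, tz, spin
```

arm_command([
  {"tx":-1},
  {"tx":-1},
  {"tx":-1},
  {"tx":-1},
  {"tx":-1},
  {"tx":-1},
  {"tx":-1},
  {"tx":-1},
  {"tx":-1},
  {"tx":-1},
  {"tx":-1},
  {"tx":-1},
  {},
  {},
])

```text
schema error: expected keys fingers, tx, ty, tz, spin
```

Run:
```python
from h import *
c=cam('wrist');save(c,'w1.png');P=cloud(c);print(c['s']['position'],c['s']['orientation'],np.array(c['mount']).round(3).tolist(),c['tw'])
for t,z in[('lever_grip',108),('lever_eye',111),('plate_hole',91),('valve',0)]:
    for m in place_of('wrist',t): print(t,round(m['conf'],2),np.round(m['point']),ray(c,m['point'],z).round(1))
for m in masks_of('wrist','lever'):
    Q=P[m['mask']];Q=Q[Q[:,2]>100];print(m['conf'],*rect(Q))
```

```text
[ 257.01466055 -569.71464672  231.33875124] [3.14155234e+00 2.50480827e-06 4.23775961e-01] [[-0.001, -0.957, -0.291, 74.627], [1.0, -0.001, -0.0, 0.098], [-0.0, -0.291, 0.957, -142.577], [0.0, 0.0, 0.0, 1.0]] [ 325.07804509 -539.11138014  373.91518807]
```

View pics/w1.png

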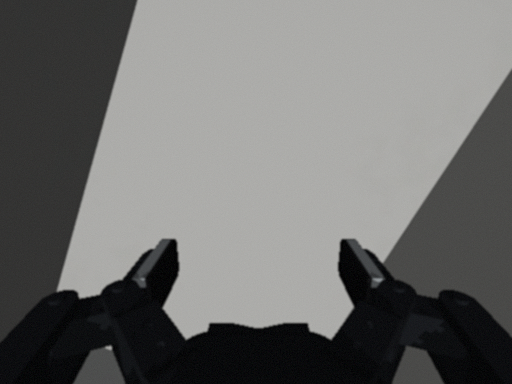

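arm_command([
  {"fingers":1,"tx":0,"ty":0,"tz":-1,"spin":-1},
  {"fingers":1,"tx":0,"ty":0,"tz":-1,"spin":-1},
  {"fingers":1,"tx":0,"ty":0,"tz":-1,"spin":-1},
  {"fingers":1,"tx":0,"ty":0,"tz":0,"spin":-1},
  {"fingers":1,"tx":0,"ty":0,"tz":0,"spin":-1},
  {"fingers":1,"tx":0,"ty":0,"tz":0,"spin":-1},
  {"fingers":1,"tx":0,"ty":0,"tz":0,"spin":-1},
  {"fingers":1,"tx":0,"ty":0,"tz":0,"spin":-1},
  {"fingers":1,"tx":0,"ty":0,"tz":0,"spin":-1},
  {"fingers":1,"tx":0,"ty":0,"tz":0,"spin":-1},
  {"fingers":1,"tx":0,"ty":0,"tz":0,"spin":-1},
  {"fingers":1,"tx":0,"ty":0,"tz":0,"spin":-1},
  {"fingers":1,"tx":0,"ty":0,"tz":0,"spin":-1},
  {"fingers":1,"tx":0,"ty":0,"tz":0,"spin":-1},
  {"fingers":1,"tx":0,"ty":0,"tz":0,"spin":-1},
  {"fingers":1,"tx":0,"ty":0,"tz":0,"spin":-1},
  {"fingers":1,"tx":0,"ty":0,"tz":0,"spin":-1},
  {"fingers":1,"tx":0,"ty":0,"tz":0,"spin":-1},
  {"fingers":1,"tx":0,"ty":0,"tz":0,"spin":-1},
  {"fingers":1,"tx":0,"ty":0,"tz":0,"spin":-1},
])

```text
time_s: 4.65
position: [257.0, -569.7, 306.3]
orientation: [3.142, -0.0, 2.522]
wrist_force: [-0.2, 0.3, -0.7]
width: 85.4
grasp_force: 0.0
```

arm_command([
  {"fingers":1,"tx":0,"ty":0,"tz":0,"spin":-1},
  {"fingers":1,"tx":0,"ty":0,"tz":0,"spin":-1},
  {"fingers":1,"tx":0,"ty":0,"tz":0,"spin":-1},
  {"fingers":1,"tx":0,"ty":0,"tz":0,"spin":-1},
  {"fingers":1,"tx":0,"ty":0,"tz":0,"spin":-1},
  {"fingers":1,"tx":0,"ty":0,"tz":0,"spin":-1},
  {"fingers":1,"tx":0,"ty":0,"tz":0,"spin":-1},
  {"fingers":1,"tx":0,"ty":0,"tz":0,"spin":-1},
  {"fingers":1,"tx":0,"ty":0,"tz":0,"spin":-1},
  {"fingers":1,"tx":0,"ty":0,"tz":0,"spin":-1},
  {"fingers":1,"tx":0,"ty":0,"tz":0,"spin":-1},
  {"fingers":1,"tx":0,"ty":0,"tz":0,"spin":-1},
  {"fingers":1,"tx":0,"ty":0,"tz":0,"spin":-1},
  {"fingers":1,"tx":0,"ty":0,"tz":0,"spin":-1},
  {"fingers":1,"tx":0,"ty":0,"tz":0,"spin":-1},
  {"fingers":1,"tx":0,"ty":0,"tz":0,"spin":-1},
  {"fingers":1,"tx":0,"ty":0,"tz":0,"spin":-1},
  {"fingers":1,"tx":0,"ty":0,"tz":0,"spin":-1},
  {"fingers":1,"tx":0,"ty":0,"tz":0,"spin":-1},
  {"fingers":1,"tx":0,"ty":0,"tz":0,"spin":-1},
])

```text
time_s: 7.15
position: [257.0, -569.7, 306.3]
orientation: [-3.142, -0.0, -1.667]
wrist_force: [0.0, -0.4, -0.1]
width: 85.6
grasp_force: 0.0
```

arm_command([
  {"fingers":1,"tx":-1,"ty":-0.3,"tz":0,"spin":0},
  {"fingers":1,"tx":-1,"ty":-0.3,"tz":0,"spin":0},
  {"fingers":1,"tx":-1,"ty":-0.3,"tz":0,"spin":0},
  {"fingers":1,"tx":-1,"ty":-0.3,"tz":0,"spin":0},
  {"fingers":1,"tx":-1,"ty":-0.3,"tz":0,"spin":0},
  {"fingers":1,"tx":-1,"ty":-0.3,"tz":0,"spin":0},
  {"fingers":1,"tx":-1,"ty":-0.3,"tz":0,"spin":0},
  {"fingers":1,"tx":-1,"ty":-0.3,"tz":0,"spin":0},
  {"fingers":1,"tx":-1,"ty":-0.3,"tz":0,"spin":0},
  {"fingers":1,"tx":-1,"ty":-0.3,"tz":0,"spin":0},
  {"fingers":1,"tx":-1,"ty":-0.3,"tz":0,"spin":0},
  {"fingers":1,"tx":-1,"ty":-0.3,"tz":0,"spin":0},
  {"fingers":1,"tx":-1,"ty":-0.3,"tz":0,"spin":0},
  {"fingers":1,"tx":-1,"ty":-0.3,"tz":0,"spin":0},
  {"fingers":1,"tx":-1,"ty":-0.3,"tz":0,"spin":0},
  {"fingers":1,"tx":-1,"ty":-0.3,"tz":0,"spin":0},
  {"fingers":1,"tx":-1,"ty":-0.3,"tz":0,"spin":0},
  {"fingers":1,"tx":-1,"ty":-0.3,"tz":0,"spin":0},
  {"fingers":1,"tx":-1,"ty":-0.3,"tz":0,"spin":0},
  {"fingers":1,"tx":-1,"ty":0,"tz":0,"spin":0},
])

```text
time_s: 9.65
position: [448.8, -84.8, 306.4]
orientation: [-3.141, -0.0, -1.67]
wrist_force: [-0.4, -0.2, -0.7]
width: 85.4
grasp_force: 0.0
```

arm_command([
  {"fingers":1,"tx":-1,"ty":0,"tz":0,"spin":0},
  {"fingers":1,"tx":-1,"ty":0,"tz":0,"spin":0},
  {"fingers":1,"tx":-1,"ty":0,"tz":0,"spin":0},
  {"fingers":1,"tx":-1,"ty":0,"tz":0,"spin":0},
  {"fingers":1,"tx":-1,"ty":0,"tz":0,"spin":0},
  {"fingers":1,"tx":-1,"ty":0,"tz":0,"spin":0},
  {"fingers":1,"tx":-1,"ty":0,"tz":0,"spin":0},
  {"fingers":1,"tx":-1,"ty":0,"tz":0,"spin":0},
  {"fingers":1,"tx":-1,"ty":0,"tz":0,"spin":0},
  {"fingers":1,"tx":-1,"ty":0,"tz":0,"spin":0},
  {"fingers":1,"tx":-1,"ty":0,"tz":0,"spin":0},
  {"fingers":1,"tx":-1,"ty":0,"tz":0,"spin":0},
  {"fingers":1,"tx":0,"ty":0,"tz":0,"spin":0},
  {"fingers":1,"tx":0,"ty":0,"tz":0,"spin":0},
])

```text
time_s: 11.4
position: [477.9, 212.0, 306.3]
orientation: [3.141, -0.001, -1.67]
wrist_force: [0.4, 0.4, 0.3]
width: 85.3
grasp_force: 0.0
```

Run:
```python
from h import *
c=cam('wrist');save(c,'w2.png');P=cloud(c);print(c['s']['position'],c['s']['orientation'],c['s']['q'].round(2))
for t,z in[('lever_grip',108),('lever_eye',111),('plate_hole',91),('valve',0)]:
    for m in place_of('wrist',t): print(t,round(m['conf'],2),np.round(m['point']),ray(c,m['point'],z).round(1))
for m in masks_of('wrist','lever'):
    Q=P[m['mask']];Q=Q[Q[:,2]>100];print(m['conf'],*rect(Q))
```

```text
[477.92548341 212.02337615 306.31404618] [ 3.14148509e+00 -5.57795451e-04 -1.67011932e+00] [ 0.29  0.06 -0.12  1.38 -0.   -1.18]
lever_grip 0.95 [144. 259.] [473.6 180.5 108. ]
lever_eye 0.63 [198. 259.] [480.8 249.9 111. ]
plate_hole 0.6 [208. 291.] [438.2 276.2  91. ]
valve 0.7 [209. 261.] [483.5 306.6   0. ]
valve 0.36 [ 96. 262.] [463.6 120.6   0. ]
0.68 [478.4 235.6] 1.495 [168.4  33.7]
```

View pics/w2.png

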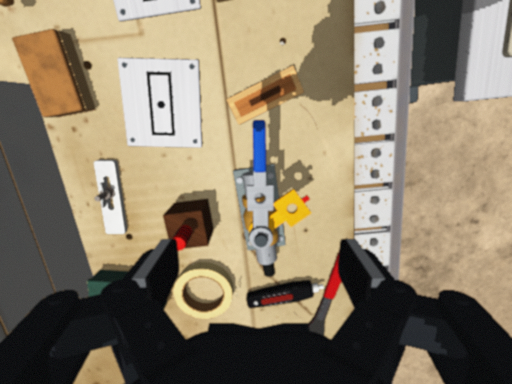

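arm_command([
  {"fingers":-0.3,"tx":1,"ty":0,"tz":0.7,"spin":0},
  {"fingers":-0.3,"tx":0.1,"ty":0,"tz":1,"spin":0},
  {"fingers":-0.3,"tx":0,"ty":0,"tz":1,"spin":0},
  {"fingers":-0.3,"tx":0,"ty":0,"tz":1,"spin":0},
  {"fingers":-0.3,"tx":0,"ty":0,"tz":1,"spin":0},
  {"fingers":-0.3,"tx":0,"ty":0,"tz":1,"spin":0},
  {"fingers":-0.3,"tx":0,"ty":0,"tz":1,"spin":0},
  {"fingers":-0.3,"tx":0,"ty":0,"tz":1,"spin":0},
  {"fingers":-0.3,"tx":0,"ty":0,"tz":1,"spin":0},
  {"fingers":-0.3,"tx":0,"ty":0,"tz":0,"spin":0},
  {"fingers":-0.3,"tx":0,"ty":0,"tz":0,"spin":0},
])

```text
time_s: 13.08
position: [476.5, 184.8, 89.7]
orientation: [-3.14, 0.0, -1.671]
wrist_force: [0.1, -0.7, 0.6]
width: 30.0
grasp_force: 0.0
```

arm_command([
  {"fingers":-0.3,"tx":0,"ty":0.5,"tz":0,"spin":1},
  {"fingers":-0.3,"tx":0,"ty":0.5,"tz":0,"spin":1},
  {"fingers":-0.3,"tx":0,"ty":0.5,"tz":0,"spin":1},
  {"fingers":-0.3,"tx":0,"ty":0.5,"tz":0,"spin":1},
  {"fingers":-0.3,"tx":0,"ty":0.5,"tz":0,"spin":1},
  {"fingers":-0.3,"tx":0,"ty":0.5,"tz":0,"spin":1},
  {"fingers":-0.3,"tx":0,"ty":0.5,"tz":0,"spin":1},
  {"fingers":-0.3,"tx":0,"ty":0.5,"tz":0,"spin":1},
])

```text
time_s: 14.08
position: [391.2, 229.0, 90.9]
orientation: [-3.139, 0.005, -2.512]
wrist_force: [2.9, -0.6, -1.2]
width: 30.1
grasp_force: 1.1
```

arm_command([
  {"fingers":-0.3,"tx":0,"ty":0.5,"tz":0,"spin":1},
  {"fingers":-0.3,"tx":0,"ty":0.5,"tz":0,"spin":1},
  {"fingers":-0.3,"tx":0,"ty":0.5,"tz":0,"spin":1},
  {"fingers":-0.3,"tx":0,"ty":0.5,"tz":0,"spin":1},
  {"fingers":-0.3,"tx":0,"ty":0.5,"tz":0,"spin":1},
  {"fingers":-0.3,"tx":0,"ty":0.5,"tz":0,"spin":0.5},
])

```text
time_s: 14.82
position: [363.6, 297.7, 90.7]
orientation: [-3.141, 0.004, -3.087]
wrist_force: [0.1, -2.8, 1.6]
width: 29.8
grasp_force: 1.1
```

arm_command([
  {"fingers":-0.3,"tx":0,"ty":0.2,"tz":0,"spin":0.3},
  {"fingers":-0.3,"tx":0,"ty":0.2,"tz":0,"spin":0.3},
])

```text
time_s: 15.08
position: [363.5, 304.8, 90.5]
orientation: [-3.134, 0.005, 3.135]
wrist_force: [3.3, -16.3, 6.0]
width: 29.5
grasp_force: 8.1
```

Run:
```python
from h import *
c=cam('top');P=cloud(c);s=c['s'];print(s['position'],s['orientation'][2],s['wrist_force'])
p=s['position']-np.array([483.5,305.5,0]);print(np.hypot(*p[:2]),np.arctan2(p[1],p[0]))
for m in masks_of('top','lever'):
    Q=P[m['mask']];Q=Q[Q[:,2]>100];print(m['conf'],*rect(Q))
for m in masks_of('top','valve')[:1]:
    Q=P[m['mask']];Q=Q[(Q[:,2]<9)&(Q[:,2]>2)];print('base',len(Q),*rect(Q))
```

```text
[363.45486576 304.83121778  90.54818792] 3.134655795645838 [  3.28390713 -16.31085853   5.95311843]
120.04699714464128 -3.1360216214175236
0.67 [415.5 298.4] 0.114 [168.   35.2]
base 204 [475.1 302.2] -1.519 [147.4  89.5]
```

arm_command([
  {"fingers":-0.3,"tx":0,"ty":-0.3,"tz":0,"spin":0},
  {"fingers":-0.3,"tx":0,"ty":0,"tz":-1,"spin":0},
  {"fingers":-0.3,"tx":0,"ty":0,"tz":-1,"spin":0},
  {"fingers":-0.3,"tx":0,"ty":0,"tz":-1,"spin":0},
  {"fingers":1,"tx":0,"ty":0,"tz":-1,"spin":-1},
  {"fingers":1,"tx":0,"ty":0,"tz":-1,"spin":-1},
  {"fingers":1,"tx":0,"ty":0,"tz":-1,"spin":-1},
  {"fingers":1,"tx":0,"ty":0,"tz":-1,"spin":-1},
  {"fingers":1,"tx":0,"ty":0,"tz":0,"spin":-1},
  {"fingers":1,"tx":0,"ty":0,"tz":0,"spin":-1},
  {"fingers":1,"tx":0,"ty":0,"tz":0,"spin":-1},
  {"fingers":1,"tx":0,"ty":0,"tz":0,"spin":-1},
  {"fingers":1,"tx":0,"ty":0,"tz":0,"spin":-1},
  {"fingers":1,"tx":0,"ty":0,"tz":0,"spin":-1},
  {"fingers":1,"tx":0,"ty":0,"tz":0,"spin":-1},
  {"fingers":1,"tx":0,"ty":0,"tz":0,"spin":-1},
  {"fingers":1,"tx":0,"ty":0,"tz":0,"spin":-0.6},
  {"fingers":1,"tx":0,"ty":0,"tz":0,"spin":0},
])

```text
time_s: 17.48
position: [362.0, 299.9, 264.8]
orientation: [-3.141, 0.002, -1.829]
wrist_force: [-0.1, 0.9, 0.2]
width: 85.6
grasp_force: 0.0
```

Run:
```python
from h import *
c=cam('top');P=cloud(c);s=c['s']
for m in masks_of('top','lever')[:2]:
    Q=P[m['mask']];Q=Q[Q[:,2]>100];print(m['conf'],*rect(Q))
go(611,-70,265,-1.83)
```

```text
0.64 [413.8 298.7] 0.064 [158.4  23.5]
spin 0.01 t [ 11.74 -13.42  -0.02] yaw -1.83 q6now -0.76
```

arm_command([
  {"fingers":1,"tx":0.84,"ty":-0.96,"tz":0,"spin":0},
  {"fingers":1,"tx":0.84,"ty":-0.96,"tz":0,"spin":0},
  {"fingers":1,"tx":0.84,"ty":-0.96,"tz":0,"spin":0},
  {"fingers":1,"tx":0.84,"ty":-0.96,"tz":0,"spin":0},
  {"fingers":1,"tx":0.84,"ty":-0.96,"tz":0,"spin":0},
  {"fingers":1,"tx":0.84,"ty":-0.96,"tz":0,"spin":0},
  {"fingers":1,"tx":0.84,"ty":-0.96,"tz":0,"spin":0},
  {"fingers":1,"tx":0.84,"ty":-0.96,"tz":0,"spin":0},
  {"fingers":1,"tx":0.84,"ty":-0.96,"tz":0,"spin":0},
  {"fingers":1,"tx":0.84,"ty":-0.96,"tz":0,"spin":0},
  {"fingers":1,"tx":0.84,"ty":-0.96,"tz":0,"spin":0},
  {"fingers":1,"tx":0.84,"ty":-0.96,"tz":0,"spin":0},
  {"fingers":1,"tx":0.84,"ty":-0.96,"tz":0,"spin":0},
  {"fingers":1,"tx":0.84,"ty":-0.96,"tz":0,"spin":0},
  {"fingers":1,"tx":0,"ty":0,"tz":0,"spin":0},
  {"fingers":1,"tx":0,"ty":0,"tz":0,"spin":0},
])

```text
time_s: 19.58
position: [611.7, -69.7, 263.8]
orientation: [3.141, 0.0, -1.828]
wrist_force: [-0.3, 0.6, -0.5]
width: 85.9
grasp_force: 0.0
```

Run:
```python
from h import *
c=cam('wrist');save(c,'w3.png');P=cloud(c);s=c['s'];print(s['position'])
for m in masks_of('wrist','tape_measure'):
    Q=P[m['mask']];Q=Q[(Q[:,2]>40)&(Q[:,2]<80)];print(m['conf'],m['point'],len(Q),*rect(Q) if len(Q)>5 else '',np.percentile(Q[:,2],[50,95]))
for t,z in(('tape_measure',6),('pod_1',6)):
    for m in place_of('wrist',t): print(t,m['conf'],np.round(m['point']),ray(c,m['point'],z))
```

```text
[611.71047688 -69.74414941 263.76096991]
0.84 [163.5, 260.7] 1570 [610.8 -69. ] 1.325 [75.8 36.8] [68.61685492 71.96327711]Traceback (most recent call last):
  File "<stdin>", line 4, in <module>
    return _quantile_unchecked(
        a, q, axis, out, overwrite_input, method, keepdims, weights)
    return _ureduce(a,
                    func=_quantile_ureduce_func,
    ...<5 lines>...
                    overwrite_input=overwrite_input,
                    method=method)
    r = func(a, **kwargs)
    result = _quantile(arr,
                       quantiles=q,
    ...<2 lines>...
                       out=out,
                       weights=wgt)
    slices_having_nans = np.isnan(arr[-1, ...])
                                  ~~~^^^^^^^^^
IndexError: index -1 is out of bounds for axis 0 with size 0
```

View pics/w3.png

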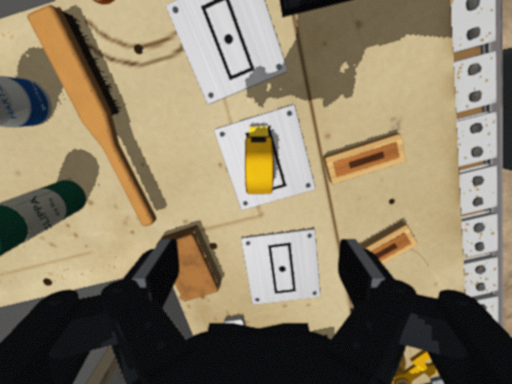

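arm_command([
  {"fingers":1,"tx":0,"ty":0,"tz":1,"spin":0},
  {"fingers":1,"tx":0,"ty":0,"tz":1,"spin":0},
  {"fingers":1,"tx":0,"ty":0,"tz":1,"spin":0},
  {"fingers":1,"tx":0,"ty":0,"tz":1,"spin":0},
  {"fingers":1,"tx":0,"ty":0,"tz":1,"spin":0},
  {"fingers":1,"tx":0,"ty":0,"tz":1,"spin":0},
  {"fingers":1,"tx":0,"ty":0,"tz":1,"spin":0},
  {"fingers":1,"tx":0,"ty":0,"tz":1,"spin":0},
  {"fingers":1,"tx":0,"ty":0,"tz":0.7,"spin":0},
  {"fingers":1,"tx":0,"ty":0,"tz":0.5,"spin":0},
  {"fingers":-0.6,"tx":0,"ty":0,"tz":0,"spin":0},
  {"fingers":-0.6,"tx":0,"ty":0,"tz":0,"spin":0},
  {"fingers":-0.6,"tx":0,"ty":0,"tz":0,"spin":0},
  {"fingers":-0.6,"tx":0,"ty":0,"tz":0,"spin":0},
  {"fingers":-0.6,"tx":0,"ty":0,"tz":0,"spin":0},
  {"fingers":-0.6,"tx":0,"ty":0,"tz":0,"spin":0},
], force=60)

```text
time_s: 21.68
position: [612.8, -70.2, 35.0]
orientation: [-3.14, 0.0, -1.828]
wrist_force: [-0.8, -0.3, 6.1]
width: 35.1
grasp_force: 60.7
```

Run:
```python
from h import *
c=cam('top');P=cloud(c)
for m in masks_of('top','tool_tray'):
    Q=P[m['mask']];print(m['conf'],m['point'],*rect(Q[~np.isnan(Q[:,0])]))
for m in place_of('top','tool_tray'): print(m['conf'],m['point'],ray(c,m['point'],0))
# dark pixels
g=c['pixels'].max(2)[185:275,350:420];k=cv2.connectedComponentsWithStats((g<45).astype(np.uint8));i=1+np.argmax(k[2][1:,4]);v,u=np.nonzero(k[1]==i)
W=np.array([ray(c,[a+185,b+350],30) for a,b in zip(v,u)]);print('dark',len(W),*rect(W))
```

```text
0.65 [227.8, 385.6] [ 454.7 -210.3] -1.547 [288.  150.6]
0.6 [227.9, 378.8] [ 463.32924351 -290.07719019    0.        ]
dark 1199 [ 455.1 -308. ] 0.002 [145.2  87.1]
```

arm_command([
  {"fingers":-0.6,"tx":0,"ty":0,"tz":-0.5,"spin":0},
  {"fingers":-0.6,"tx":0,"ty":0,"tz":-1,"spin":0},
  {"fingers":-0.6,"tx":0,"ty":0,"tz":-1,"spin":0},
  {"fingers":-0.6,"tx":0,"ty":0,"tz":-1,"spin":1},
  {"fingers":-0.6,"tx":0,"ty":0,"tz":-1,"spin":1},
  {"fingers":-0.6,"tx":0,"ty":0,"tz":-1,"spin":1},
  {"fingers":-0.6,"tx":0,"ty":0,"tz":-1,"spin":1},
  {"fingers":-0.6,"tx":0,"ty":0,"tz":-1,"spin":1},
  {"fingers":-0.6,"tx":0,"ty":0,"tz":0,"spin":1},
  {"fingers":-0.6,"tx":0,"ty":0,"tz":0,"spin":1},
  {"fingers":-0.6,"tx":0,"ty":0,"tz":0,"spin":1},
  {"fingers":-0.6,"tx":0,"ty":0,"tz":0,"spin":1},
  {"fingers":-0.6,"tx":0,"ty":0,"tz":0,"spin":1},
  {"fingers":-0.6,"tx":0,"ty":0,"tz":0,"spin":1},
  {"fingers":-0.6,"tx":0,"ty":0,"tz":0,"spin":1},
  {"fingers":-0.6,"tx":0,"ty":0,"tz":0,"spin":0.5},
])

```text
time_s: 23.82
position: [611.4, -69.9, 221.0]
orientation: [3.141, -0.001, -3.139]
wrist_force: [1.3, 0.2, -2.4]
width: 35.1
grasp_force: 60.4
```

arm_command([
  {"fingers":-0.6,"tx":0.6,"ty":-0.9,"tz":0,"spin":0},
  {"fingers":-0.6,"tx":0.6,"ty":-0.9,"tz":0,"spin":0},
  {"fingers":-0.6,"tx":0.6,"ty":-0.9,"tz":0,"spin":0},
  {"fingers":-0.6,"tx":0.6,"ty":-0.9,"tz":0,"spin":0},
  {"fingers":-0.6,"tx":0.6,"ty":-0.9,"tz":0,"spin":0},
  {"fingers":-0.6,"tx":0.6,"ty":-0.9,"tz":0,"spin":0},
  {"fingers":-0.6,"tx":0.6,"ty":-0.9,"tz":0,"spin":0},
  {"fingers":-0.6,"tx":0.6,"ty":-0.9,"tz":0,"spin":0},
  {"fingers":-0.6,"tx":0.6,"ty":-0.9,"tz":0,"spin":0},
  {"fingers":-0.6,"tx":0.6,"ty":-0.9,"tz":0,"spin":0},
  {"fingers":-0.6,"tx":0.3,"ty":-0.2,"tz":0,"spin":0},
  {"fingers":-0.6,"tx":0,"ty":0,"tz":0,"spin":0},
  {"fingers":-0.6,"tx":0,"ty":0,"tz":0,"spin":0},
])

```text
time_s: 25.45
position: [455.9, -300.1, 221.3]
orientation: [3.141, 0.0, -3.136]
wrist_force: [0.3, -0.0, -2.7]
width: 35.2
grasp_force: 60.5
```

Run:
```python
from h import *
c=cam('wrist');save(c,'w4.png');P=cloud(c);s=c['s'];print(s['position'],s['orientation'][2],s['width'],s['grasp_force'])
for m in masks_of('wrist','tool_tray'):
    Q=P[m['mask']];Q=Q[(Q[:,2]>-5)&(Q[:,2]<35)];print(m['conf'],m['point'],*rect(Q))
    Q=Q[(Q[:,2]>22)];print('rim',len(Q),*rect(Q))
for m in place_of('wrist','tool_tray'): print(m['conf'],m['point'],ray(c,m['point'],0))
```

```text
[ 455.89809843 -300.06070379  221.28034923] -3.135977400515327 35.172976829432244 60.504919193917885
0.95 [138.9, 271.1] [ 454.4 -293.5] -0.086 [147.3 113.2]
rim 1285 [ 456.2 -294.2] -0.047 [147.6 109.8]
```

View pics/w4.png

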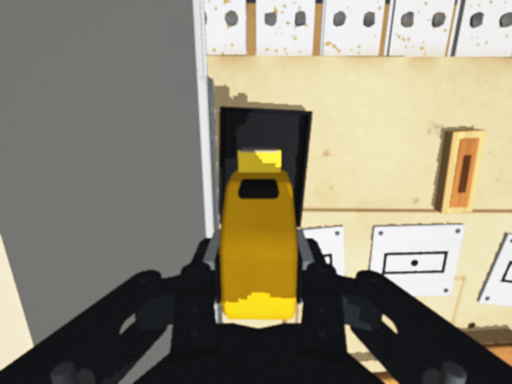

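arm_command([
  {"fingers":-0.6,"tx":0,"ty":0.24,"tz":1,"spin":0.5},
  {"fingers":-0.6,"tx":0,"ty":0,"tz":1,"spin":0},
  {"fingers":-0.6,"tx":0,"ty":0,"tz":1,"spin":0},
  {"fingers":-0.6,"tx":0,"ty":0,"tz":1,"spin":0},
  {"fingers":-0.6,"tx":0,"ty":0,"tz":1,"spin":0},
  {"fingers":-0.6,"tx":0,"ty":0,"tz":1,"spin":0},
  {"fingers":-0.6,"tx":0,"ty":0,"tz":0.8,"spin":0},
  {"fingers":-0.6,"tx":0,"ty":0,"tz":0.4,"spin":0},
  {"fingers":-0.6,"tx":0,"ty":0,"tz":0.2,"spin":0},
  {"fingers":-0.6,"tx":0,"ty":0,"tz":0,"spin":0},
])

```text
time_s: 26.85
position: [456.0, -294.9, 36.6]
orientation: [-3.141, 0.0, 3.094]
wrist_force: [-0.6, -0.6, -2.6]
width: 35.4
grasp_force: 60.5
```

arm_command([
  {"fingers":0.2,"tx":0,"ty":0,"tz":0,"spin":0},
  {"fingers":0.2,"tx":0,"ty":0,"tz":0,"spin":0},
  {"fingers":0.2,"tx":0,"ty":0,"tz":0,"spin":0},
  {"fingers":0.2,"tx":0,"ty":0,"tz":-0.5,"spin":0},
  {"fingers":0.2,"tx":0,"ty":0,"tz":-1,"spin":0},
  {"fingers":0.2,"tx":0,"ty":0,"tz":-1,"spin":0},
  {"fingers":0.2,"tx":0,"ty":0,"tz":-1,"spin":0},
  {"fingers":0.2,"tx":0,"ty":0,"tz":-1,"spin":0},
  {"fingers":1,"tx":0,"ty":0,"tz":-1,"spin":0},
  {"fingers":1,"tx":0,"ty":0,"tz":-1,"spin":0},
  {"fingers":1,"tx":0,"ty":0,"tz":-1,"spin":0},
  {"fingers":1,"tx":0,"ty":0,"tz":-1,"spin":0},
  {"fingers":1,"tx":0,"ty":0,"tz":-1,"spin":0},
])

```text
time_s: 28.48
position: [455.5, -294.7, 275.7]
orientation: [-3.141, 0.001, 3.094]
wrist_force: [0.9, -0.2, -0.8]
width: 85.5
grasp_force: 0.0
```

Run:
```python
from h import *
c=cam('wrist');P=cloud(c);print(c['s']['position'])
for t in('tape_measure','tool_tray'):
  for m in masks_of('wrist',t)[:1]:
    Q=P[m['mask']];Q=Q[(Q[:,2]>22)];print(t,m['conf'],m['point'],*rect(Q),np.percentile(Q[:,2],95))
c=cam('top');P=cloud(c)
for nm,(r0,r1,c0,c1),(z0,z1) in [('panelA',(205,255,240,270),(12,26)),('panelB',(205,255,285,315),(12,26))]:
    Q=P[r0:r1,c0:c1].reshape(-1,3);Q=Q[(Q[:,2]>z0)&(Q[:,2]<z1)];print(nm,len(Q),*rect(Q))
# pods: bright pixels
for nm,(r0,r1,c0,c1) in [('pod2',(158,210,283,337)),('pod3',(158,210,335,390)),('pod1',(155,205,228,282))]:
    p=c['pixels'][r0:r1,c0:c1].astype(int);m=((p.min(2)>140)&(p.max(2)-p.min(2)<25)).astype(np.uint8)
    k=cv2.connectedComponentsWithStats(m);i=1+np.argmax(k[2][1:,4]);v,u=np.nonzero(k[1]==i);W=np.array([ray(c,[a+r0,b+c0],6) for a,b in zip(v,u)]);print(nm,len(W),*rect(W))
go(462,-35,260,0.054)
```

```text
[ 455.5354065  -294.72205218  275.71934582]
tape_measure 0.85 [161.7, 261.3] [ 456.1 -293.2] -0.047 [74.1 36.9] 70.96378365174164
tool_tray 0.87 [158.3, 242.5] [ 457.9 -294. ] -0.047 [149.1 110.3] 31.139152271712987
panelA 447 [459.7 120.1] 0.345 [109.5  41.8]
panelB 447 [462.5 -34.7] 0.055 [110.   42.2]
pod2 937 [600.5 -67.9] -1.537 [127.3 117.2]
pod3 922 [ 608.8 -235.6] -1.458 [127.  117.1]
pod1 942 [619.9 116.3] 1.447 [126.8 117. ]
spin -0.97 t [-0.81 10.37  0.58] yaw 3.196 q6now -0.65
```

arm_command([
  {"fingers":1,"tx":0,"ty":0,"tz":0,"spin":-1},
  {"fingers":1,"tx":-0.8,"ty":0.94,"tz":0.3,"spin":0},
  {"fingers":1,"tx":0,"ty":0.94,"tz":0.3,"spin":0},
  {"fingers":1,"tx":0,"ty":0.94,"tz":0.3,"spin":0},
  {"fingers":1,"tx":0,"ty":0.94,"tz":0.3,"spin":0},
  {"fingers":1,"tx":0,"ty":0.94,"tz":0.3,"spin":0},
  {"fingers":1,"tx":0,"ty":0.94,"tz":0.3,"spin":0},
  {"fingers":1,"tx":0,"ty":0.94,"tz":0.3,"spin":0},
  {"fingers":1,"tx":0,"ty":0.94,"tz":0.3,"spin":0},
  {"fingers":1,"tx":0,"ty":0.94,"tz":0.3,"spin":0},
  {"fingers":1,"tx":0,"ty":0.94,"tz":0.3,"spin":0},
  {"fingers":1,"tx":0,"ty":0.94,"tz":0,"spin":0},
  {"fingers":1,"tx":0,"ty":0,"tz":0,"spin":0},
  {"fingers":1,"tx":0,"ty":0,"tz":0,"spin":0},
])

```text
time_s: 30.42
position: [460.3, -35.6, 198.6]
orientation: [-3.141, -0.0, -3.084]
wrist_force: [-0.0, 0.1, -0.2]
width: 85.5
grasp_force: 0.0
```

Run:
```python
from h import *
c=cam('wrist');P=cloud(c);print(c['s']['position'],c['s']['orientation'][2])
for t,z0,z1 in(('panel_1',12,30),('pod_1',2,13)):
  for m in masks_of('wrist',t)[:4]:
    Q=P[m['mask']];Q=Q[(Q[:,2]>z0)&(Q[:,2]<z1)];print(t,m['conf'],m['point'],len(Q),*(rect(Q) if len(Q)>5 else ''))
c=cam('top')
for m in masks_of('top','panel_1'):
    print(m['conf'],m['point'])
go(462.5,-34.7,3,0.055)
```

```text
[460.29320719 -35.55365799 198.64030687] -3.083894279405823
panel_1 0.93 [174.7, 381.0] 3072 [459.8 121.3] 0.347 [110.   42.5]
panel_1 0.76 [170.1, 261.9] 3042 [462.1 -33.3] 0.07 [109.9  41.7]
pod_1 0.73 [260.8, 228.7] 6999 [600.6 -66.7] -1.534 [130.  120.4]
pod_1 0.73 [276.9, 335.3] 2979 [620.6 117.7] 1.446 [130.3 121.2]
pod_1 0.66 [252.9, 101.9] 4938 [ 603.7 -235.1] -1.456 [131.1 110.3]
0.58 [230.7, 252.7]
0.51 [237.8, 304.8]
spin 0.01 t [-0.07  0.05  7.83] yaw -3.087 q6now -0.27
```

arm_command([
  {"fingers":1,"tx":-0.07,"ty":0.05,"tz":1,"spin":0},
  {"fingers":1,"tx":0,"ty":0,"tz":1,"spin":0},
  {"fingers":1,"tx":0,"ty":0,"tz":1,"spin":0},
  {"fingers":1,"tx":0,"ty":0,"tz":1,"spin":0},
  {"fingers":1,"tx":0,"ty":0,"tz":1,"spin":0},
  {"fingers":1,"tx":0,"ty":0,"tz":1,"spin":0},
  {"fingers":1,"tx":0,"ty":0,"tz":1,"spin":0},
  {"fingers":1,"tx":0,"ty":0,"tz":0.5,"spin":0},
  {"fingers":1,"tx":0,"ty":0,"tz":0.3,"spin":0},
  {"fingers":1,"tx":0,"ty":0,"tz":0,"spin":0},
  {"fingers":-0.5,"tx":0,"ty":0,"tz":0,"spin":0},
  {"fingers":-0.5,"tx":0,"ty":0,"tz":0,"spin":0},
  {"fingers":-0.5,"tx":0,"ty":0,"tz":0,"spin":0},
  {"fingers":-0.5,"tx":0,"ty":0,"tz":0,"spin":0},
  {"fingers":-0.5,"tx":0,"ty":0,"tz":0,"spin":0},
])

```text
time_s: 32.55
position: [463.5, -34.4, 4.8]
orientation: [-3.141, 0.002, -3.084]
wrist_force: [-0.5, 0.6, 7.8]
width: 40.4
grasp_force: 61.9
```

arm_command([
  {"fingers":-0.5,"tx":0,"ty":0,"tz":-0.3,"spin":0},
  {"fingers":-0.5,"tx":0,"ty":0,"tz":-1,"spin":0},
  {"fingers":-0.5,"tx":0,"ty":0,"tz":-1,"spin":0},
  {"fingers":-0.5,"tx":0,"ty":0,"tz":-1,"spin":-1},
  {"fingers":-0.5,"tx":0,"ty":0,"tz":0,"spin":-1},
  {"fingers":-0.5,"tx":0,"ty":0,"tz":0,"spin":-1},
  {"fingers":-0.5,"tx":0,"ty":0,"tz":0,"spin":-1},
  {"fingers":-0.5,"tx":0,"ty":0,"tz":0,"spin":-1},
  {"fingers":-0.5,"tx":0,"ty":0,"tz":0,"spin":-1},
  {"fingers":-0.5,"tx":0,"ty":0,"tz":0,"spin":-1},
  {"fingers":-0.5,"tx":0,"ty":0,"tz":0,"spin":-1},
  {"fingers":-0.5,"tx":0,"ty":0,"tz":0,"spin":-1},
  {"fingers":-0.5,"tx":0,"ty":0,"tz":0,"spin":-1},
  {"fingers":-0.5,"tx":0,"ty":0,"tz":0,"spin":-1},
  {"fingers":-0.5,"tx":0,"ty":0,"tz":0,"spin":-1},
  {"fingers":-0.5,"tx":0,"ty":0,"tz":0,"spin":-1},
  {"fingers":-0.5,"tx":0,"ty":0,"tz":0,"spin":-1},
  {"fingers":-0.5,"tx":0,"ty":0,"tz":0,"spin":-0.8},
  {"fingers":-0.5,"tx":0,"ty":0,"tz":0,"spin":0},
])

```text
time_s: 34.92
position: [462.0, -34.1, 86.2]
orientation: [3.141, 0.0, -1.535]
wrist_force: [0.2, -0.8, -0.8]
width: 40.5
grasp_force: 61.1
```

Run:
```python
from h import *
s=read_state();print(s['width'],s['grasp_force'],s['q'].round(2))
go(600.6,-67.3,60,-1.535)
```

```text
40.465171811439035 61.143447160720825 [-0.21  0.12 -0.55  0.9  -0.   -1.82]
spin -0.0 t [ 1.52 -5.49  1.05] yaw -1.535 q6now -1.82
```

arm_command([
  {"fingers":-0.5,"tx":0.25,"ty":-0.92,"tz":0,"spin":0},
  {"fingers":-0.5,"tx":0.25,"ty":-0.92,"tz":0,"spin":0},
  {"fingers":-0.5,"tx":0.25,"ty":-0.92,"tz":0,"spin":0},
  {"fingers":-0.5,"tx":0.25,"ty":-0.92,"tz":0,"spin":0},
  {"fingers":-0.5,"tx":0.25,"ty":-0.92,"tz":0,"spin":0},
  {"fingers":-0.5,"tx":0.25,"ty":-0.92,"tz":0,"spin":0},
  {"fingers":-0.5,"tx":0,"ty":0,"tz":1,"spin":0},
  {"fingers":-0.5,"tx":0,"ty":0,"tz":1,"spin":0},
  {"fingers":-0.5,"tx":0,"ty":0,"tz":0.6,"spin":0},
  {"fingers":-0.5,"tx":0,"ty":0,"tz":0.3,"spin":0},
  {"fingers":-0.5,"tx":0,"ty":0,"tz":0.1,"spin":0},
  {"fingers":-0.5,"tx":0,"ty":0,"tz":0,"spin":0},
])

```text
time_s: 36.42
position: [602.3, -66.8, 11.9]
orientation: [-3.141, -0.0, -1.535]
wrist_force: [-0.2, -0.5, -0.6]
width: 40.5
grasp_force: 61.2
```

arm_command([
  {"fingers":0.5,"tx":0,"ty":0,"tz":0,"spin":0},
  {"fingers":0.5,"tx":0,"ty":0,"tz":0,"spin":0},
  {"fingers":0.5,"tx":0,"ty":0,"tz":0,"spin":0},
  {"fingers":0.5,"tx":0,"ty":0,"tz":-0.5,"spin":0},
  {"fingers":1,"tx":0,"ty":0,"tz":-1,"spin":0},
  {"fingers":1,"tx":0,"ty":0,"tz":-1,"spin":0},
  {"fingers":1,"tx":0,"ty":0,"tz":-1,"spin":0},
  {"fingers":1,"tx":0,"ty":0,"tz":-1,"spin":0},
  {"fingers":1,"tx":0,"ty":0,"tz":-1,"spin":0},
  {"fingers":1,"tx":0,"ty":0,"tz":-1,"spin":0},
  {"fingers":1,"tx":0,"ty":0,"tz":-1,"spin":0},
  {"fingers":1,"tx":0,"ty":0,"tz":-1,"spin":0},
  {"fingers":1,"tx":0,"ty":0,"tz":0,"spin":0},
])

```text
time_s: 38.05
position: [603.6, -67.1, 227.2]
orientation: [-3.136, -0.002, -1.534]
wrist_force: [-0.1, -0.2, 0.1]
width: 86.0
grasp_force: 0.0
```

Run:
```python
from h import *
c=cam('wrist');P=cloud(c);save(c,'w5.png');print(c['s']['position'],c['s']['orientation'][2])
for t,z0,z1 in(('panel_1',12,35),('pod_1',2,13)):
  for m in masks_of('wrist',t)[:4]:
    Q=P[m['mask']];Q=Q[(Q[:,2]>z0)&(Q[:,2]<z1)];print(t,m['conf'],m['point'],len(Q),*(rect(Q) if len(Q)>5 else ''),np.median(Q[:,2]))
go(459.8,121,200,0.346)
```

```text
[603.58305002 -67.09972494 227.16007995] -1.5344946830701223
panel_1 0.78 [295.6, 326.6] 834 [486.  131.2] 0.344 [52.8 43.4] 18.68229171473797
panel_1 0.74 [163.5, 261.6] 2709 [602.4 -68. ] -1.529 [109.5  42. ] 24.860403327667996
pod_1 0.9 [160.6, 278.5] 5425 [600.2 -67.1] -1.541 [129.6 119.8] 6.083174739812534
pod_1 0.88 [281.1, 243.6] 5604 [619.3 117.8] 1.45 [130.9 120.3] 6.174545790393381
pod_1 0.85 [42.4, 262.1] 8461 [ 606.5 -217.5] 0.112 [120.1  95.3] 6.0903810393634785
spin 12.04 t [2.77 8.97 0.92] yaw -2.796 q6now -1.82
```

View pics/w5.png

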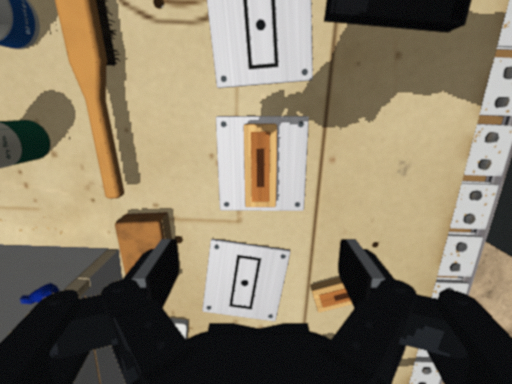

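arm_command([
  {"fingers":1,"tx":0,"ty":0,"tz":0,"spin":1},
  {"fingers":1,"tx":0,"ty":0,"tz":0,"spin":1},
  {"fingers":1,"tx":0,"ty":0,"tz":0,"spin":1},
  {"fingers":1,"tx":0,"ty":0,"tz":0,"spin":1},
  {"fingers":1,"tx":0,"ty":0,"tz":0,"spin":1},
  {"fingers":1,"tx":0,"ty":0,"tz":0,"spin":1},
  {"fingers":1,"tx":0,"ty":0,"tz":0,"spin":1},
  {"fingers":1,"tx":0,"ty":0,"tz":0,"spin":1},
  {"fingers":1,"tx":0,"ty":0,"tz":0,"spin":1},
  {"fingers":1,"tx":0,"ty":0,"tz":0,"spin":1},
  {"fingers":1,"tx":0,"ty":0,"tz":0,"spin":1},
  {"fingers":1,"tx":0,"ty":0,"tz":0,"spin":1},
])

```text
time_s: 39.7
position: [600.6, -66.5, 221.9]
orientation: [3.14, -0.003, -2.795]
wrist_force: [-0.3, 0.9, -0.5]
width: 85.8
grasp_force: 0.0
```

arm_command([
  {"fingers":1,"tx":0.28,"ty":0.9,"tz":0.1,"spin":0},
  {"fingers":1,"tx":0.28,"ty":0.9,"tz":0.1,"spin":0},
  {"fingers":1,"tx":0.28,"ty":0.9,"tz":0.1,"spin":0},
  {"fingers":1,"tx":0.28,"ty":0.9,"tz":0.1,"spin":0},
  {"fingers":1,"tx":0.28,"ty":0.9,"tz":0.1,"spin":0},
  {"fingers":1,"tx":0.28,"ty":0.9,"tz":0.1,"spin":0},
  {"fingers":1,"tx":0.28,"ty":0.9,"tz":0.1,"spin":0},
  {"fingers":1,"tx":0.28,"ty":0.9,"tz":0.1,"spin":0},
  {"fingers":1,"tx":0.28,"ty":0.9,"tz":0.1,"spin":0},
  {"fingers":1,"tx":0.28,"ty":0.9,"tz":0,"spin":0},
  {"fingers":1,"tx":0,"ty":0,"tz":0,"spin":0},
  {"fingers":1,"tx":0,"ty":0,"tz":0,"spin":0},
])

```text
time_s: 41.2
position: [459.0, 120.7, 201.5]
orientation: [-3.141, 0.001, -2.791]
wrist_force: [-0.3, 0.3, -0.0]
width: 85.4
grasp_force: 0.0
```

Run:
```python
from h import *
c=cam('wrist');P=cloud(c);print(c['s']['position'],c['s']['orientation'][2])
for t,z0,z1 in(('panel_1',12,35),('pod_1',2,13)):
  for m in masks_of('wrist',t)[:4]:
    Q=P[m['mask']];Q=Q[(Q[:,2]>z0)&(Q[:,2]<z1)];print(t,m['conf'],m['point'],len(Q),*(rect(Q) if len(Q)>5 else ''),np.median(Q[:,2]))
go(459.8,121,3,0.346)
```

```text
[459.00404367 120.69526207 201.47552583] -2.7907099853636974
panel_1 0.95 [169.1, 256.6] 3000 [459.5 121.8] 0.345 [109.1  42. ] 18.911473987272046
panel_1 0.78 [221.5, 84.7] 2989 [602.4 -67.2] -1.528 [109.9  43. ] 24.619548646996805
panel_1 0.17 [358.1, 420.0] 376 [646.9 445.2] 1.338 [58.2 21.9] 24.130134839446043
pod_1 0.96 [270.9, 219.6] 6338 [620.  118.5] 1.449 [130.2 121.2] 6.2654524412678825
pod_1 0.76 [194.3, 7.9] 1132 [ 601.7 -176.4] 0.088 [119.2  16.3] 5.9751034852774865
pod_1 0.64 [199.9, 97.1] 4858 [600.3 -66.3] -1.532 [129.9 120. ] 6.14668847304597
spin 0.03 t [-0.03  0.02  7.94] yaw -2.796 q6now -0.23
```

arm_command([
  {"fingers":1,"tx":0,"ty":0,"tz":1,"spin":0},
  {"fingers":1,"tx":0,"ty":0,"tz":1,"spin":0},
  {"fingers":1,"tx":0,"ty":0,"tz":1,"spin":0},
  {"fingers":1,"tx":0,"ty":0,"tz":1,"spin":0},
  {"fingers":1,"tx":0,"ty":0,"tz":1,"spin":0},
  {"fingers":1,"tx":0,"ty":0,"tz":1,"spin":0},
  {"fingers":1,"tx":0,"ty":0,"tz":1,"spin":0},
  {"fingers":1,"tx":0,"ty":0,"tz":0.6,"spin":0},
  {"fingers":1,"tx":0,"ty":0,"tz":0.3,"spin":0},
  {"fingers":1,"tx":0,"ty":0,"tz":0,"spin":0},
  {"fingers":-0.5,"tx":0,"ty":0,"tz":0,"spin":0},
  {"fingers":-0.5,"tx":0,"ty":0,"tz":0,"spin":0},
  {"fingers":-0.5,"tx":0,"ty":0,"tz":0,"spin":0},
  {"fingers":-0.5,"tx":0,"ty":0,"tz":0,"spin":0},
  {"fingers":-0.5,"tx":0,"ty":0,"tz":0,"spin":0},
])

```text
time_s: 43.22
position: [459.9, 120.8, 4.8]
orientation: [-3.141, 0.002, -2.791]
wrist_force: [-0.5, -0.4, 6.2]
width: 40.6
grasp_force: 62.2
```

arm_command([
  {"fingers":-0.5,"tx":0,"ty":0,"tz":-0.3,"spin":0},
  {"fingers":-0.5,"tx":0,"ty":0,"tz":-1,"spin":0},
  {"fingers":-0.5,"tx":0,"ty":0,"tz":-1,"spin":0},
  {"fingers":-0.5,"tx":0,"ty":0,"tz":-1,"spin":-1},
  {"fingers":-0.5,"tx":0,"ty":0,"tz":0,"spin":-1},
  {"fingers":-0.5,"tx":0,"ty":0,"tz":0,"spin":-1},
  {"fingers":-0.5,"tx":0,"ty":0,"tz":0,"spin":-1},
  {"fingers":-0.5,"tx":0,"ty":0,"tz":0,"spin":-1},
  {"fingers":-0.5,"tx":0,"ty":0,"tz":0,"spin":-1},
  {"fingers":-0.5,"tx":0,"ty":0,"tz":0,"spin":-1},
  {"fingers":-0.5,"tx":0,"ty":0,"tz":0,"spin":-1},
  {"fingers":-0.5,"tx":0,"ty":0,"tz":0,"spin":-1},
  {"fingers":-0.5,"tx":0,"ty":0,"tz":0,"spin":-1},
  {"fingers":-0.5,"tx":0,"ty":0,"tz":0,"spin":-0.5},
  {"fingers":-0.5,"tx":0,"ty":0,"tz":0,"spin":0},
])

```text
time_s: 45.1
position: [458.2, 120.5, 86.2]
orientation: [3.141, -0.0, -1.692]
wrist_force: [-0.2, 0.1, -0.7]
width: 40.6
grasp_force: 61.4
```

Run:
```python
from h import *
s=read_state();print(s['width'],s['grasp_force'],s['position'])
go(619.8,117.8,12,-1.693)
```

```text
40.634336025579714 61.40774846076965 [458.2268483  120.54070999  86.23336799]
spin 0.01 t [-0.68 -6.43  2.97] yaw -1.693 q6now -1.33
```

arm_command([
  {"fingers":-0.5,"tx":-0.1,"ty":-0.92,"tz":0,"spin":0},
  {"fingers":-0.5,"tx":-0.1,"ty":-0.92,"tz":0,"spin":0},
  {"fingers":-0.5,"tx":-0.1,"ty":-0.92,"tz":0,"spin":0},
  {"fingers":-0.5,"tx":-0.1,"ty":-0.92,"tz":0,"spin":0},
  {"fingers":-0.5,"tx":-0.1,"ty":-0.92,"tz":0,"spin":0},
  {"fingers":-0.5,"tx":-0.1,"ty":-0.92,"tz":0,"spin":0},
  {"fingers":-0.5,"tx":-0.08,"ty":-0.9,"tz":0,"spin":0},
  {"fingers":-0.5,"tx":0,"ty":0,"tz":1,"spin":0},
  {"fingers":-0.5,"tx":0,"ty":0,"tz":1,"spin":0},
  {"fingers":-0.5,"tx":0,"ty":0,"tz":0.6,"spin":0},
  {"fingers":-0.5,"tx":0,"ty":0,"tz":0.3,"spin":0},
  {"fingers":-0.5,"tx":0,"ty":0,"tz":0.1,"spin":0},
  {"fingers":-0.5,"tx":0,"ty":0,"tz":0,"spin":0},
])

```text
time_s: 46.72
position: [620.7, 118.2, 12.0]
orientation: [-3.14, 0.0, -1.692]
wrist_force: [-1.3, 0.8, -0.7]
width: 40.3
grasp_force: 61.4
```

arm_command([
  {"fingers":0.5,"tx":0,"ty":0,"tz":0,"spin":0},
  {"fingers":0.5,"tx":0,"ty":0,"tz":0,"spin":0},
  {"fingers":0.5,"tx":0,"ty":0,"tz":0,"spin":0},
  {"fingers":0.5,"tx":0,"ty":0,"tz":-0.5,"spin":0},
  {"fingers":1,"tx":0,"ty":0,"tz":-1,"spin":0},
  {"fingers":1,"tx":0,"ty":0,"tz":-1,"spin":0},
  {"fingers":1,"tx":0,"ty":0,"tz":-1,"spin":0},
  {"fingers":1,"tx":0,"ty":0,"tz":-1,"spin":0},
  {"fingers":1,"tx":0,"ty":0,"tz":-1,"spin":0},
  {"fingers":1,"tx":0,"ty":0,"tz":-1,"spin":0},
  {"fingers":1,"tx":0,"ty":0,"tz":-1,"spin":0},
  {"fingers":1,"tx":0,"ty":0,"tz":-1,"spin":0},
  {"fingers":1,"tx":0,"ty":0,"tz":0,"spin":0},
])

```text
time_s: 48.35
position: [622.0, 118.3, 227.3]
orientation: [-3.135, 0.001, -1.692]
wrist_force: [0.9, -0.4, -0.4]
width: 85.3
grasp_force: 0.0
```

```bash
cat > chk.py <<'E'
from h import *
c=cam('wrist');P=cloud(c);save(c,'w6.png');print(c['s']['position'],c['s']['orientation'][2])
for t,z0,z1 in(('panel_1',12,35),('pod_1',2,13)):
  for m in masks_of('wrist',t)[:4]:
    Q=P[m['mask']];Q=Q[(Q[:,2]>z0)&(Q[:,2]<z1)];print(t,m['conf'],m['point'],len(Q),*(rect(Q) if len(Q)>5 else ''),np.median(Q[:,2]))
c=cam('top');P=cloud(c);save(c,'t6.png')
for t,z0,z1 in(('panel_1',12,35),('lever',100,130),('tape_measure',50,90)):
  for m in masks_of('top',t)[:4]:
    Q=P[m['mask']];Q=Q[(Q[:,2]>z0)&(Q[:,2]<z1)];print('top',t,m['conf'],m['point'],len(Q),*(rect(Q) if len(Q)>5 else ''))
E
python3 chk.py
```

```text
[622.01716809 118.29084783 227.28689599] -1.6915473154954068
panel_1 0.7 [29.2, 259.1] 2100 [601.4 -41.6] -1.53 [58.1 42. ] 24.797810008053602
panel_1 0.68 [166.4, 255.6] 2665 [620.6 118.2] 1.453 [108.9  42. ] 24.921419292996234
pod_1 0.9 [33.3, 241.2] 4560 [599.5 -41.6] 0.023 [120.5  79.7] 6.069873157342585
pod_1 0.56 [156.6, 276.0] 5455 [619.8 118.1] 1.449 [129.5 119.9] 6.1064536427122675
pod_1 0.39 [261.0, 198.8] 1359 [734.6 258.6] 1.467 [130.   34.5] 11.937512970285013
top panel_1 0.67 [185.6, 312.8] 440 [603.  -69.4] -1.522 [110.1  42.2]
top lever 0.88 [238.8, 190.3] 424 [415.5 300.8] 0.037 [167.9  33.3]
top tape_measure 0.76 [226.9, 383.9] 281 [ 457.5 -294.3] -0.079 [73.2 38.5]
top tape_measure 0.44 [146.8, 208.0] 0
```

View pics/t6.png

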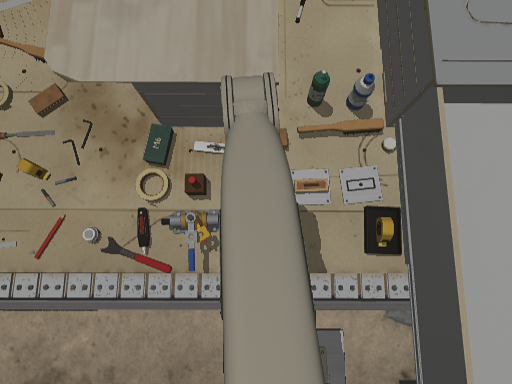

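arm_command([
  {"fingers":1,"tx":0,"ty":0,"tz":-0.3,"spin":1},
  {"fingers":1,"tx":0,"ty":0,"tz":-0.3,"spin":1},
  {"fingers":1,"tx":0,"ty":0,"tz":-0.3,"spin":1},
  {"fingers":1,"tx":0,"ty":0,"tz":-0.3,"spin":1},
  {"fingers":1,"tx":0,"ty":0,"tz":-0.3,"spin":1},
  {"fingers":1,"tx":0,"ty":0,"tz":-0.3,"spin":1},
  {"fingers":1,"tx":0,"ty":0,"tz":-0.3,"spin":1},
  {"fingers":1,"tx":0,"ty":0,"tz":-0.3,"spin":1},
  {"fingers":1,"tx":0,"ty":0,"tz":0,"spin":1},
  {"fingers":1,"tx":0,"ty":0,"tz":0,"spin":1},
  {"fingers":1,"tx":0,"ty":0,"tz":0,"spin":1},
  {"fingers":1,"tx":0,"ty":0,"tz":0,"spin":1},
  {"fingers":1,"tx":0,"ty":0,"tz":0,"spin":1},
  {"fingers":1,"tx":0,"ty":0,"tz":0,"spin":0.4},
])

```text
time_s: 50.45
position: [619.8, 118.1, 282.9]
orientation: [-3.142, -0.001, -3.097]
wrist_force: [-0.1, -0.1, 0.3]
width: 85.3
grasp_force: 0.0
```

arm_command([
  {"fingers":0,"tx":0.95,"ty":0.81,"tz":0,"spin":0},
  {"fingers":0,"tx":0.95,"ty":0.81,"tz":0,"spin":0},
  {"fingers":0,"tx":0.95,"ty":0.81,"tz":0,"spin":0},
  {"fingers":0,"tx":0.95,"ty":0.81,"tz":0,"spin":0},
  {"fingers":0,"tx":0.95,"ty":0.81,"tz":0,"spin":0},
  {"fingers":0,"tx":0.95,"ty":0.81,"tz":0,"spin":0},
  {"fingers":0,"tx":0.95,"ty":0.81,"tz":0,"spin":0},
  {"fingers":0,"tx":0.95,"ty":0.81,"tz":0,"spin":0},
  {"fingers":0,"tx":0.95,"ty":0.81,"tz":0,"spin":0},
  {"fingers":0,"tx":0,"ty":0,"tz":0,"spin":0},
  {"fingers":0,"tx":0,"ty":0,"tz":0,"spin":0},
])

```text
time_s: 51.82
position: [398.3, 290.0, 283.5]
orientation: [-3.141, 0.0, -3.095]
wrist_force: [-0.1, 0.5, 0.5]
width: 42.8
grasp_force: 0.0
```

```bash
cat > val.py <<'E'
from h import *
import sys
c=cam('wrist');P=cloud(c);save(c,sys.argv[1]);print(c['s']['position'],c['s']['orientation'][2],c['s']['q'].round(2))
for t,z in[('lever_grip',108),('lever_eye',111),('plate_hole',91),('valve',0)]:
    for m in place_of('wrist',t)[:2]: print(t,round(m['conf'],2),np.round(m['point'],1),ray(c,m['point'],z).round(1))
for m in masks_of('wrist','lever')[:2]:
    Q=P[m['mask']];Q=Q[(Q[:,2]>100)&(Q[:,2]<120)];print('lever',m['conf'],*rect(Q))
p=c['pixels'].astype(int)
Y=(p[...,2]>150)&(p[...,1]>110)&(p[...,0]<90)&(P[...,2]>80)&(P[...,2]<100)&(abs(P[...,0]-460)<90)&(abs(P[...,1]-290)<80);Q=P[Y]
print('yellow',len(Q),*(rect(Q) if len(Q)>5 else ''),np.median(Q,0))
B=(p[...,0]>110)&(p[...,2]<90)&(p[...,0]-p[...,2]>60)&(P[...,2]>95)&(P[...,2]<125);Q=P[B];print('blue',len(Q),*(rect(Q) if len(Q)>5 else ''),np.median(Q,0))
E
python3 val.py w7.png
```

```text
[398.30498332 290.0146226  283.51443581] -3.0945813802987647 [ 0.5   0.02 -0.22  1.33 -0.    0.45]
lever_grip 0.96 [143.1 269.1] [362.8 301.  108. ]
lever_eye 0.97 [195.8 270.1] [425.6 305.7 111. ]
plate_hole 0.89 [199.2 246.8] [438.1 277.1  91. ]
valve 0.91 [210.4 266.5] [487.2 308.    0. ]
lever 0.76 [416.  301.6] 0.043 [169.4  34. ]
lever 0.75 [0. 0.] 0.0 [0. 0.]
yellow 633 [456.9 285.3] 0.475 [79.7 43.8] [444.21059123 270.50451866  91.1236634 ]
blue 690 [362.3 298.3] 0.05 [61.7 13.5] [360.32924039 297.90992849 115.9034567 ]
```

View pics/w7.png

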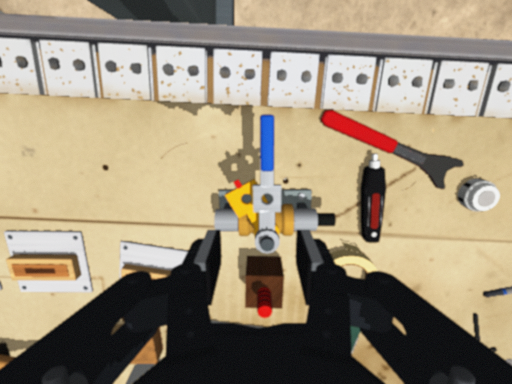

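arm_command([
  {"fingers":0,"tx":0.7,"ty":0.2,"tz":1,"spin":0},
  {"fingers":0,"tx":0.7,"ty":0.21,"tz":1,"spin":0},
  {"fingers":0,"tx":0,"ty":0,"tz":1,"spin":0},
  {"fingers":0,"tx":0,"ty":0,"tz":1,"spin":0},
  {"fingers":0,"tx":0,"ty":0,"tz":1,"spin":0},
  {"fingers":0,"tx":0,"ty":0,"tz":1,"spin":0},
  {"fingers":0,"tx":0,"ty":0,"tz":1,"spin":0},
  {"fingers":0,"tx":0,"ty":0,"tz":0.7,"spin":0},
  {"fingers":0,"tx":0,"ty":0,"tz":0,"spin":0},
  {"fingers":-1,"tx":0,"ty":0,"tz":0,"spin":0},
  {"fingers":-1,"tx":0,"ty":0,"tz":0,"spin":0},
  {"fingers":-1,"tx":0,"ty":0,"tz":0,"spin":0},
  {"fingers":-1,"tx":0,"ty":0,"tz":0,"spin":0},
  {"fingers":-1,"tx":0,"ty":0,"tz":0,"spin":0},
], force=20)

```text
time_s: 53.88
position: [363.6, 298.2, 92.4]
orientation: [-3.14, 0.002, -3.095]
wrist_force: [0.2, -5.4, 5.1]
width: 15.8
grasp_force: 23.6
```

Run:
```python
from h import *
s=read_state();p=s['position'][:2]-[484.5,304.7];print(np.hypot(*p),np.arctan2(p[1],p[0])+np.pi,s['orientation'][2]+np.pi,s['wrist_force'],s['ft_torque'])
c=cam('top');P=cloud(c)
for m in masks_of('top','lever')[:1]:
    Q=P[m['mask']];Q=Q[(Q[:,2]>100)&(Q[:,2]<120)];print(m['conf'],*rect(Q))
```

```text
121.07454697858587 0.05399529920771906 0.04674113394596757 [ 0.24188057 -5.42275959  5.06418842] [-1.01584043 -0.19421055  0.29294707]
0.63 [451.1 303. ] 0.028 [96.5 30.8]
```

arm_command([
  {"fingers":-1,"tx":0,"ty":-0.24,"tz":0,"spin":-0.47},
  {"fingers":-1,"tx":0,"ty":-0.48,"tz":0,"spin":-0.94},
  {"fingers":-1,"tx":0,"ty":-0.48,"tz":0,"spin":-0.94},
  {"fingers":-1,"tx":0,"ty":-0.48,"tz":0,"spin":-0.94},
  {"fingers":-1,"tx":0,"ty":-0.48,"tz":0,"spin":-0.94},
  {"fingers":-1,"tx":0,"ty":-0.24,"tz":0,"spin":-0.47},
  {"fingers":-1,"tx":0,"ty":0,"tz":0,"spin":0},
  {"fingers":-1,"tx":0,"ty":0,"tz":0,"spin":0},
])

```text
time_s: 54.98
position: [380.6, 242.7, 92.4]
orientation: [-3.141, 0.007, -2.603]
wrist_force: [6.1, 1.9, -4.3]
width: 15.7
grasp_force: 22.1
```

arm_command([
  {"fingers":0,"tx":0,"ty":0,"tz":0,"spin":0},
  {"fingers":0,"tx":0,"ty":0,"tz":0,"spin":0},
  {"fingers":0,"tx":0,"ty":0,"tz":-1,"spin":0},
  {"fingers":0,"tx":0,"ty":0,"tz":-1,"spin":0},
  {"fingers":0,"tx":0,"ty":0,"tz":-1,"spin":0},
  {"fingers":0,"tx":0,"ty":0,"tz":-1,"spin":0},
  {"fingers":0,"tx":-0.8,"ty":0,"tz":-1,"spin":0},
  {"fingers":0,"tx":-0.8,"ty":0,"tz":-1,"spin":0},
  {"fingers":0,"tx":0,"ty":0,"tz":-1,"spin":0},
  {"fingers":0,"tx":0,"ty":0,"tz":0,"spin":0},
  {"fingers":0,"tx":0,"ty":0,"tz":0,"spin":0},
])

```text
time_s: 56.35
position: [410.8, 261.5, 265.3]
orientation: [3.141, -0.001, -2.603]
wrist_force: [-0.5, -0.0, -1.0]
width: 42.5
grasp_force: 0.0
```

```bash
python3 val.py w8.png; python3 -c "
import cv2;cv2.imwrite('pics/w8b.png',cv2.resize(cv2.imread('pics/w8.png')[80:300,130:390],None,fx=2.7,fy=2.7,interpolation=cv2.INTER_CUBIC))"
```

```text
[410.78438789 261.49660952 265.34051853] -2.6025189956318107 [ 0.43  0.01 -0.26  1.3   0.   -0.11]
lever_grip 0.75 [138.8 258.7] [374.4 240.3 108. ]
lever_eye 0.79 [202.  259.2] [435.4 277.5 111. ]
plate_hole 0.7 [197.5 257.8] [437.2 276.7  91. ]
valve 0.59 [213.5 257.7] [486.2 305.7   0. ]
lever 0.55 [425.5 269.2] 0.561 [169.6  33. ]
yellow 191 [454.7 286.7] 0.526 [76.7 43.4] [439.73177736 284.01673545  91.1136988 ]
blue 782 [379.8 242. ] 0.537 [61.2 14.3] [379.21451912 241.69559953 115.92658355]
```

View pics/w8b.png

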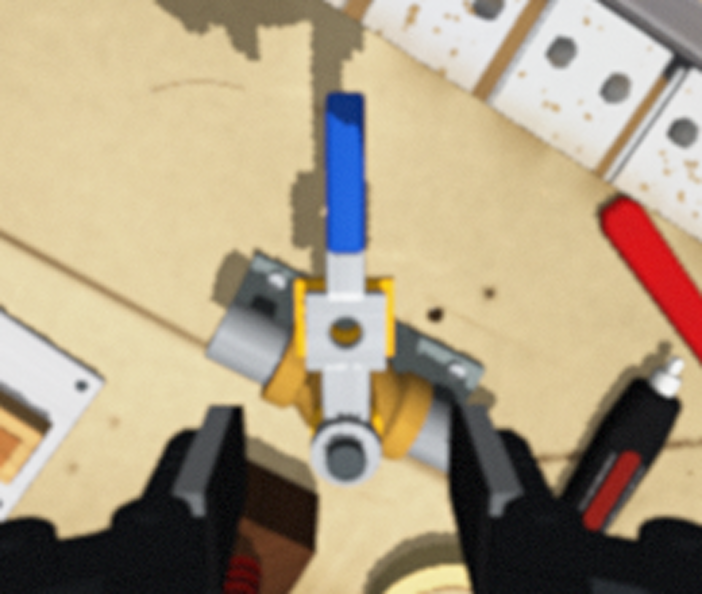

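The eye sits centred over the yellow plate: in the crop the eye is at (332, 345), with plate margins of about 8 px on both sides. Next is the pin.

arm_command([
  {"fingers":0.2,"tx":-0.93,"ty":-0.3,"tz":0,"spin":0},
  {"fingers":0.2,"tx":-0.93,"ty":-0.3,"tz":0,"spin":0},
  {"fingers":0.2,"tx":-0.93,"ty":-0.3,"tz":0,"spin":0},
  {"fingers":0.2,"tx":-0.93,"ty":-0.3,"tz":0,"spin":0},
  {"fingers":0.2,"tx":-0.93,"ty":-0.3,"tz":0,"spin":0},
  {"fingers":0.2,"tx":-0.93,"ty":-0.3,"tz":0,"spin":0},
  {"fingers":0.2,"tx":-0.93,"ty":-0.3,"tz":0,"spin":0},
  {"fingers":0.2,"tx":-0.93,"ty":-0.3,"tz":0,"spin":0},
  {"fingers":0.2,"tx":0,"ty":0,"tz":0,"spin":0},
  {"fingers":0.2,"tx":0,"ty":0,"tz":0,"spin":0},
])

```text
time_s: 57.9
position: [601.2, 305.5, 265.8]
orientation: [3.141, -0.002, -2.603]
wrist_force: [-0.9, 0.1, 0.2]
width: 51.3
grasp_force: 0.0
```

Run:
```python
from h import *
c=cam('wrist');P=cloud(c);s=c['s'];print(s['position'],s['orientation'][2])
p=c['pixels'].astype(int);R=(p[...,2]>120)&(p[...,1]<70)&(p[...,0]<70)&(P[...,2]>60)&(P[...,2]<120)
Q=P[R];print(len(Q),np.percentile(Q[:,2],[5,50,95]));T=Q[Q[:,2]>np.percentile(Q[:,2],95)-8];print('head top',len(T),*rect(T))
for t in('lock_pin','pin_block'):
  for m in masks_of('wrist',t)[:2]:
    Q=P[m['mask']];z=95 if t=='lock_pin' else 50;Q=Q[(Q[:,2]>z)];print(t,m['conf'],m['point'],*(rect(Q) if len(Q)>3 else ''))
go(602,306,72,s['orientation'][2])
```

```text
[601.20309571 305.48867585 265.83641827] -2.602594793793732
296 [ 61.19459546 103.83917159 105.22424075]
head top 273 [601.5 308.7] 0.549 [20.9 19.6]
lock_pin 0.69 [178.3, 261.1] [601.5 308.7] 0.517 [20.9 19.8]
pin_block 0.77 [161.9, 266.3] [601.9 309. ] 0.025 [60.4 60.1]
spin 0.0 t [-0.04 -0.    7.78] yaw -2.603 q6now -0.16
```

arm_command([
  {"fingers":0.2,"tx":-0.08,"ty":0.1,"tz":1,"spin":0},
  {"fingers":0.2,"tx":0,"ty":0,"tz":1,"spin":0},
  {"fingers":0.2,"tx":0,"ty":0,"tz":1,"spin":0},
  {"fingers":0.2,"tx":0,"ty":0,"tz":1,"spin":0},
  {"fingers":0.2,"tx":0,"ty":0,"tz":1,"spin":0},
  {"fingers":0.2,"tx":0,"ty":0,"tz":1,"spin":0},
  {"fingers":0.2,"tx":0,"ty":0,"tz":1,"spin":0},
  {"fingers":0.2,"tx":0,"ty":0,"tz":0.7,"spin":0},
  {"fingers":0.2,"tx":0,"ty":0,"tz":0,"spin":0},
  {"fingers":-1,"tx":0,"ty":0,"tz":0,"spin":0},
  {"fingers":-1,"tx":0,"ty":0,"tz":0,"spin":0},
  {"fingers":-1,"tx":0,"ty":0,"tz":0,"spin":0},
  {"fingers":-1,"tx":0,"ty":0,"tz":0,"spin":0},
  {"fingers":-1,"tx":0,"ty":0,"tz":0,"spin":0},
], force=50)

```text
time_s: 59.8
position: [603.6, 309.4, 75.5]
orientation: [-3.141, 0.003, -2.603]
wrist_force: [-0.4, 1.4, 6.2]
width: 20.3
grasp_force: 48.9
```

arm_command([
  {"fingers":-1,"tx":0,"ty":0,"tz":-0.4,"spin":0},
  {"fingers":-1,"tx":0,"ty":0,"tz":-0.6,"spin":0},
  {"fingers":-1,"tx":0,"ty":0,"tz":-1,"spin":0},
  {"fingers":-1,"tx":0,"ty":0,"tz":-1,"spin":0},
  {"fingers":-1,"tx":0,"ty":0,"tz":-1,"spin":0},
  {"fingers":-1,"tx":0,"ty":0,"tz":-1,"spin":0},
  {"fingers":-1,"tx":0,"ty":0,"tz":0,"spin":0},
  {"fingers":-1,"tx":0,"ty":0,"tz":0,"spin":0},
])

```text
time_s: 60.8
position: [602.0, 308.6, 198.1]
orientation: [3.141, -0.001, -2.603]
wrist_force: [1.0, 0.5, -1.2]
width: 20.4
grasp_force: 48.9
```

Run:
```python
from h import *
s=read_state();print(s['position'],s['width'],s['grasp_force'])
go(437,277,190,s['orientation'][2])
```

```text
[601.96475543 308.63467443 198.13893233] 20.439813209817494 48.8545686006546
spin -0.0 t [6.31 2.3  0.33] yaw -2.603 q6now -0.16
```

arm_command([
  {"fingers":-1,"tx":0.9,"ty":0.33,"tz":0,"spin":0},
  {"fingers":-1,"tx":0.9,"ty":0.33,"tz":0,"spin":0},
  {"fingers":-1,"tx":0.9,"ty":0.33,"tz":0,"spin":0},
  {"fingers":-1,"tx":0.9,"ty":0.33,"tz":0,"spin":0},
  {"fingers":-1,"tx":0.9,"ty":0.33,"tz":0,"spin":0},
  {"fingers":-1,"tx":0.9,"ty":0.33,"tz":0,"spin":0},
  {"fingers":-1,"tx":0.9,"ty":0.33,"tz":0,"spin":0},
  {"fingers":-1,"tx":0,"ty":0,"tz":0,"spin":0},
  {"fingers":-1,"tx":0,"ty":0,"tz":0,"spin":0},
])

```text
time_s: 61.92
position: [437.9, 277.6, 198.1]
orientation: [-3.141, -0.0, -2.603]
wrist_force: [-0.2, -0.0, -0.8]
width: 20.6
grasp_force: 48.9
```

Run:
```python
from h import *
c=cam('wrist');P=cloud(c);s=c['s'];print(s['position'],s['orientation']);save(c,'w9.png')
cv2.imwrite('pics/w9b.png',cv2.resize(c['pixels'][120:340,130:390],None,fx=2.7,fy=2.7,interpolation=cv2.INTER_CUBIC))
p=c['pixels'].astype(int);R=(p[...,2]>110)&(p[...,1]<75)&(p[...,0]<75)
tip=s['position'][2]-51.5;print('tip z',tip)
Q=P[R&(P[...,2]>tip+30)&(P[...,2]<tip+90)];print(len(Q),np.percentile(Q[:,2],[5,50,95])-tip);T=Q[Q[:,2]>np.percentile(Q[:,2],95)-6];print('head top',len(T),*rect(T))
for t,z in[('lever_eye',111),('lock_pin',tip)]:
    for m in place_of('wrist',t)[:2]: print(t,round(m['conf'],2),np.round(m['point'],1),ray(c,m['point'],z).round(1))
for m in masks_of('wrist','lock_pin')[:1]:
    Q=P[m['mask']];Q=Q[np.argsort(Q[:,2])];print(Q[::max(1,len(Q)//12)].round(1))
```

```text
[437.87615554 277.56835206 198.12967924] [-3.14149367e+00 -3.94779062e-04 -2.60263307e+00]
tip z 146.6296792432792
1263 [79.00624119 79.99225966 80.93264891]
head top 1256 [435.8 276.4] 0.521 [20.4 19.7]
lever_eye 0.86 [192.7 256.6] [436.4 274.9 111. ]
lock_pin 0.8 [209.4 257.6] [437.8 276.8 146.6]
lock_pin 0.15 [281.4  20.1] [592.9 140.9 146.6]
[[568.3 378.5   0.8]
 [426.1 281.1 194.4]
 [433.1 266.1 203.5]
 [435.4 265.9 209.4]
 [428.6 269.4 216.2]
 [430.  267.6 222.1]
 [426.3 273.1 225.7]
 [441.8 272.9 226.1]
 [427.5 276.6 226.4]
 [436.1 269.1 226.7]
 [436.9 280.1 226.9]
 [435.2 277.3 227.2]]
```

View pics/w9b.png

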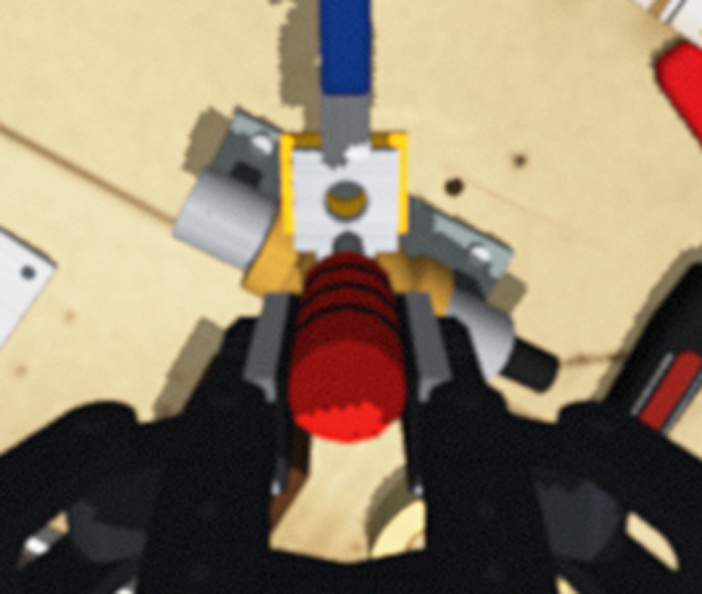

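arm_command([
  {"fingers":-1,"tx":-0.04,"ty":0,"tz":0.7,"spin":0},
  {"fingers":-1,"tx":0,"ty":0,"tz":0.6,"spin":0},
  {"fingers":-1,"tx":0,"ty":0,"tz":0.3,"spin":0},
  {"fingers":-1,"tx":0,"ty":0,"tz":0.2,"spin":0},
  {"fingers":-1,"tx":0,"ty":0,"tz":0,"spin":0},
])

```text
time_s: 62.75
position: [438.2, 278.0, 153.4]
orientation: [3.142, -0.001, -2.603]
wrist_force: [0.6, 0.7, 0.3]
width: 20.3
grasp_force: 48.9
```

arm_command([
  {"fingers":-1,"tx":0,"ty":0,"tz":0.2,"spin":0},
  {"fingers":-1,"tx":0,"ty":0,"tz":0.2,"spin":0},
  {"fingers":-1,"tx":0,"ty":0,"tz":0.1,"spin":0},
  {"fingers":-1,"tx":0,"ty":0,"tz":0,"spin":0},
])

```text
time_s: 63.25
position: [438.3, 278.0, 141.0]
orientation: [3.142, -0.001, -2.603]
wrist_force: [0.9, -0.1, -0.2]
width: 20.3
grasp_force: 48.9
```

arm_command([
  {"fingers":-1,"tx":0,"ty":0,"tz":0.15,"spin":0},
  {"fingers":-1,"tx":0,"ty":0,"tz":0.15,"spin":0},
  {"fingers":-1,"tx":0,"ty":0,"tz":0.15,"spin":0},
  {"fingers":-1,"tx":0,"ty":0,"tz":0.1,"spin":0},
  {"fingers":-1,"tx":0,"ty":0,"tz":0,"spin":0},
])

```text
time_s: 63.88
position: [438.3, 278.0, 127.2]
orientation: [3.142, -0.001, -2.603]
wrist_force: [-1.5, -0.0, 0.2]
width: 20.8
grasp_force: 48.9
```

arm_command([
  {"fingers":-1,"tx":0,"ty":0,"tz":0.08,"spin":0},
  {"fingers":-1,"tx":0,"ty":0,"tz":0,"spin":0},
  {"fingers":-0.2,"tx":0,"ty":0,"tz":0,"spin":0},
  {"fingers":0,"tx":0,"ty":0,"tz":0,"spin":0},
  {"fingers":0,"tx":0,"ty":0,"tz":0,"spin":0},
  {"fingers":0,"tx":0,"ty":0,"tz":-0.5,"spin":0},
  {"fingers":0,"tx":0,"ty":0,"tz":-1,"spin":0},
  {"fingers":0,"tx":0,"ty":0,"tz":-1,"spin":0},
  {"fingers":0,"tx":0,"ty":0,"tz":-1,"spin":0},
  {"fingers":0,"tx":0,"ty":0,"tz":-1,"spin":0},
  {"fingers":0,"tx":0,"ty":0,"tz":-1,"spin":0},
  {"fingers":0,"tx":0,"ty":0,"tz":-1,"spin":0},
  {"fingers":0,"tx":0,"ty":0,"tz":0,"spin":0},
  {"fingers":0,"tx":0,"ty":0,"tz":0,"spin":0},
])

```text
time_s: 65.62
position: [438.2, 278.0, 287.7]
orientation: [3.142, -0.0, -2.603]
wrist_force: [0.1, -1.0, -0.1]
width: 42.7
grasp_force: 0.0
```

Run:
```python
from h import *
c=cam('wrist');P=cloud(c);s=c['s'];print(s['position'])
cv2.imwrite('pics/w10b.png',cv2.resize(c['pixels'][80:300,130:390],None,fx=2.7,fy=2.7,interpolation=cv2.INTER_CUBIC))
p=c['pixels'].astype(int);Q=P[(p[...,2]>110)&(p[...,1]<75)&(p[...,0]<75)&(P[...,2]>110)&(P[...,2]<190)]
print(len(Q),np.percentile(Q[:,2],[5,50,95]));T=Q[Q[:,2]>np.percentile(Q[:,2],95)-6];print('head',*rect(T))
for t,z0,z1 in(('panel_1',12,35),('pod_1',2,13)):
  for m in masks_of('wrist',t)[:3]:
    Q=P[m['mask']];Q=Q[(Q[:,2]>z0)&(Q[:,2]<z1)];print(t,m['conf'],m['point'],len(Q),*(rect(Q) if len(Q)>5 else ''))
c=cam('top');P=cloud(c);Q=P[205:255,160:250].reshape(-1,3);Q=Q[(Q[:,2]>135)&(Q[:,2]<175)&(abs(Q[:,0]-437)<25)&(abs(Q[:,1]-277)<25)];print('top head',len(Q),np.median(Q,0) if len(Q) else '')
for nm,(r0,r1,c0,c1),(z0,z1) in [('panels pod1',(160,200,235,275),(18,35)),('pod2',(160,205,290,335),(18,35)),('tape',(205,250,360,405),(45,85))]:
    Q=P[r0:r1,c0:c1].reshape(-1,3);Q=Q[(Q[:,2]>z0)&(Q[:,2]<z1)];print(nm,len(Q),*rect(Q))
```

```text
[438.2105567  277.97854661 287.66459359]
292 [152.82339075 154.99090221 156.30924113]
head [436.4 276.5] 0.536 [18.9 18.8]
panel_1 0.81 [206.1, 113.0] 1988 [620.8 119. ] 1.448 [110.2  43.2]
panel_1 0.77 [142.5, 21.5] 1297 [601.  -45.4] -1.547 [68.2 42.1]
pod_1 0.9 [192.4, 124.2] 3356 [619.9 118.6] 1.45 [130. 121.]
pod_1 0.61 [124.6, 28.8] 2822 [599.5 -47.6] 0.04 [120.2  94.9]
pod_1 0.46 [159.0, 258.8] 0
top head 53 [437.4435181  274.65858534 153.4656127 ]
panels pod1 423 [621.8 116.9] 1.446 [109.7  43.1]
pod2 426 [603.1 -69.6] -1.529 [110.6  42. ]
tape 363 [ 475.3 -314.5] -0.021 [113.8  79.3]
```

View pics/w10b.png

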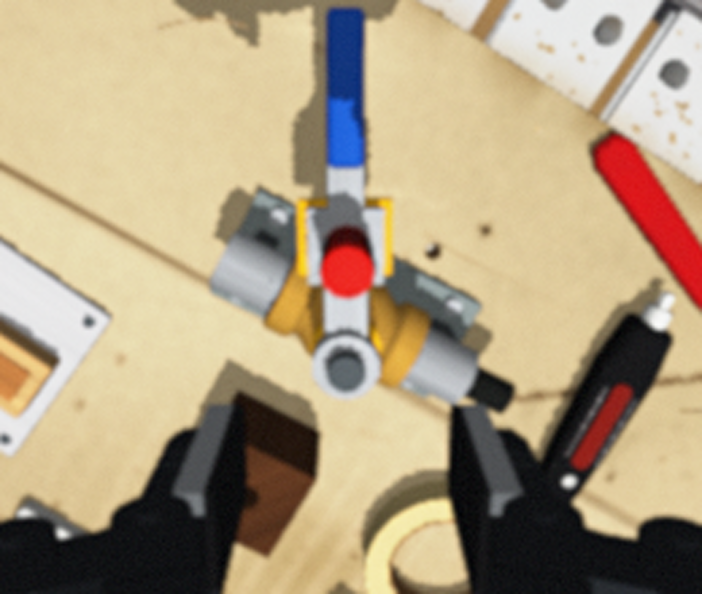

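The pin is home: its head top reads 155 mm, which is the 111 mm eye plus the 44 mm head. It stands upright and the robot is clear of everything.

```bash
python3 -c "
from rig import *
print(job_done())"
```

```text
the job is handed in; nothing more can be done
None
```

The job is handed in, with no verdict returned: by camera, both panels sit within about 2 mm of their pod centres, the tape measure is in the tray, and the lever stands over the index plate with the lock pin fully down.

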